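# Dress the feast props for the next dance

## Task

Set up the feast props: tip all the sweets out of both tin beakers into the wooden bowl, stand the empty beakers upright on the narrow raised ledge, and take every plate that is in the slotted rack and lean it in a bay of the sloped easel, one to a bay. Pick up any sweet that misses the bowl and put it in. Leave the bowl standing on the table, and leave the kettle and paperweight where they are.

Things in the scene. Friction and masses are not known exactly. Their poses are not given: they have to be found in the camera images.
- cup_red: red painted round tin beaker with a yellow band, open top: 85 mm high, 62 mm outer diameter, wall 3 mm, floor 5 mm, 80 g; origin at the centre of its underside, z up out of the mouth. It starts on the table holding a few sweets (lying loose on its floor)
- cup_blue: the same beaker in blue with a yellow band; same size and origin
- bowl: brown round wooden bowl, loose, 500 g, 170 mm across the rim and 60 mm high, wall about 6 mm; origin at the centre of its underside
- rack: fixed wooden rack, base 140 x 200 x 12 mm, with two slots 90 mm apart (at y = -45 and +45 mm of its frame), each 14 mm wide, running along its x axis between two 120 mm long dividers that end 67 mm above the table. Origin on the table under the middle. Plates stand on edge in it, top of the rim 132 mm above the table
- easel: fixed sloped plate easel, base 100 x 280 x 12 mm. A back board leans back 15 degrees; its face looks to the easel's +x (away from the robot) and up; board top 102 mm high. A 14 mm high brass lip runs along the +x side. A plate stands in the 14 mm groove between board and lip, its top leaning to -x, between stops 12 mm high, 78 mm apart. Origin on the table under the middle; two bays along y
- bay_0 (a point): where the centre of a plate lies when it leans correctly in the bay on the easel's -y side (8 mm, -68 mm, 71 mm in the easel's frame); axes are those of the easel, so the plate's face normal is then x turned 15 degrees upwards
- bay_1 (a point): the same for the bay on the easel's +y side
- ledge: fixed narrow raised wooden ledge, its top board 72 mm deep (x) by 200 mm long (y), top 70 mm above the table; origin on the table under its middle
- plate_0_center (a point): centre of a painted tin plate, blue with a yellow centre: flat disc 120 mm in diameter, 8 mm thick, 120 g; y = the disc's axis (its faces look along +-y). If present it starts on edge in a slot of the rack
- plate_1_center (a point): centre of a painted tin plate, green with a red centre: flat disc 120 mm in diameter, 8 mm thick, 120 g; y = the disc's axis (its faces look along +-y). If present it starts on edge in a slot of the rack
- sweet_0: painted wooden sweet, a 17 mm cube with rounded edges, 12 g, origin at its centre; if present it starts in the red beaker
- sweet_1: painted wooden sweet, a 17 mm cube with rounded edges, 12 g, origin at its centre; if present it starts in the red beaker
- sweet_2: painted wooden sweet, a 17 mm cube with rounded edges, 12 g, origin at its centre; if present it starts in the red beaker
- sweet_3: painted wooden sweet, a 17 mm cube with rounded edges, 12 g, origin at its centre; if present it starts in the red beaker
- sweet_4: painted wooden sweet, a 17 mm cube with rounded edges, 12 g, origin at its centre; if present it starts in the blue beaker
- sweet_5: painted wooden sweet, a 17 mm cube with rounded edges, 12 g, origin at its centre; if present it starts in the blue beaker
- sweet_6: painted wooden sweet, a 17 mm cube with rounded edges, 12 g, origin at its centre; if present it starts in the blue beaker
- sweet_7: painted wooden sweet, a 17 mm cube with rounded edges, 12 g, origin at its centre; if present it starts in the blue beaker
- kettle: bystander: small copper kettle, body 104 mm across, black handle up to 105 mm high; origin at the centre of its underside
- paperweight: bystander: green glass paperweight dome, 74 mm across, 49 mm high; origin at the centre of its underside
- mat: fixed cork mat, 130 x 230 x 4 mm (x, y, z), on which the kettle and the paperweight stand; origin at the centre of its underside
Mind the look-alikes: they are no part of the job. What is meant by the part that bears plate_1_center is not orange or pink, and is the smaller of those in its own colour.

How it is judged:
By the outcome, as a careful person would: the job done as asked, in the order asked, and still so for the second after the job is handed in, with the robot touching nothing.
Of plate_0, plate_1 only 1 to 2 are there at a start; the rules pass over those that are not, and their reading is None.
Of sweet_0, sweet_1, sweet_2, sweet_3 only 2 to 4 are there at a start; the rules pass over those that are not, and their reading is None.
Of sweet_4, sweet_5, sweet_6, sweet_7 only 2 to 4 are there at a start; the rules pass over those that are not, and their reading is None.
At some moment in a run one of bowl may be knocked a few centimetres aside while the robot is not near it.
It also fails if it takes over 208 s, if anything falls off the work surface, if the arm or the gripper's body presses on something with over 40 N, if the wrist force passes 120 N, or if a joint passes its speed limit or range.

## Robot

A 7-joint arm with a two-finger parallel gripper is mounted at the origin on the work surface. World frame = base frame: x ahead of the robot, y to its left, z up, the work surface at z = 0. Lengths are in mm, angles in rad, forces in N, time in s.
With the tool pointing down it reaches from about 425 to 875 mm from the base axis. Payload 4.7 kg.
Tool frame: the origin (TCP) lies at the very end of the fingers, on their centre line; the grasp point (between the pads) lies 19 mm behind it (r.pinch_z is the distance from the TCP to the grasp point, in mm); z points along the fingers, y is the line along which they close (so a half turn about z gives the same grasp; the last joint's range is limited). The gripper opens to 85 mm and grips with 20 to 120 N. Pads are 22 mm wide; open, the fingers measure 114 mm over their backs; the gripper's body (76 mm by 85 mm) begins 54 mm behind the grasp point. The pads swing forward as they close: fully open they stand 13 mm farther back than shut.
Start: joints at [1.355, 0.321, -0.07, 1.45, 0.023, 1.371, -0.057], TCP at [148.037, -632.937, 231.349] pointing down, gripper open.
Joint ranges: [-2.86, 2.86], [-0.3, 2.09], [-1.38, 1.24], [0.06, 2.45], [-1.56, 4.7], [0.09, 2.05], [-2.69, 2.69]. Speed limits (rad/s): [2.57, 2.57, 3.14, 3.14, 3.14, 3.14, 3.14].

## Interface

Orientations are given as a unit quaternion [x, y, z, w].
In Python, from plant import r gives the robot as it stands. The module is installed in compiled form; this text tells all that it offers.
- The arm moves only by the shell command python3 -m creep 'ROWS'. ROWS is JSON, a list of rows, each a list of 3 entries, a list of its own where there are three numbers: the shift along the tool's x, y, z in units of 25 mm (1.0 is 25 mm), then the turn about the tool's z in units of 5 degrees (1.0 is 5 degrees), then the finger opening in mm, from 0 to 85.4. In form: [[[x, y, z], twist, claw], ...]. A call has 1 to 8 rows; each row shifts and turns the commanded pose from where the row before left it, along the tool's axes as they then stand; what a row does not reach is not made up. A row lasts 1/8 s, in which the tool goes at most 62.5 mm and 10.7 degrees, less where a joint would pass 70% of its speed; a pose out of reach is approached as far as the arm can. A call is refused whole if a number of a shift passes 1 or a number of a turn 1, either way. A call with a gripper value outside its range is refused whole. The fingers move at their own pace and stop on an object; the grip force is fixed at half the most. Time passes only in rows, so rows that do not move let the fingers close. It gives the time, the measured TCP pose, the force, the opening and the grip force at its end, in the units of the state.
- r.state(): the state, without advancing time (a new reading comes with each control period).
- r.grab_frame(name): name is "scene" or "top" or "wrist"; returns (picture, depth): 400x640x3 uint8, red, green, blue; 400x640 float32, mm along the optical axis (not along the pixel's ray), 0 where there is no reading.
- r.camera_model(name): a dict with "fx", "fy", "cx", "cy" (pixels), "rvec" (rotation vector, rad) and "tvec" (3), from world to camera coordinates, as OpenCV has them; the wrist camera has in their place "mount" (4x4, takes a point from camera to tool coordinates, whose origin is the TCP and whose axes are the flange's). Camera axes: x right, y down, z forward; pixel columns grow to the right and rows downward; lengths in mm; the calibration is good to about 2 mm. The wrist camera is an equidistant fisheye: a pixel r from the principal point sees the ray r / f radians off the axis. A picture is of the moment at which its call begins: read the wrist's pose just before it. camera_model takes no time and is no camera call.
- r.sign_off(): hands the job in; it is judged then, once.
The state is a dict: "time": time; "q": joint angles; "qvel": joint speeds; "joint_efforts": joint torques, N m; "eef_pos": TCP position; "tool_rot": TCP orientation; "force": force on the tool from outside, world axes, zero at the start; "ft_torque": the same for the moment, N m; "gripper_width": opening from 0.0 (shut) to 1.0 (fully open); "grasp_force": force on a finger pad.
Only numpy, scipy, OpenCV 4.12 (cv2) and the standard library are available. Lean on these libraries where they do the work, as an engineer would, in place of code of your own. Each camera call takes 0.05 s, during which the arm holds its last target. There are 200 camera calls.

## Working session

There is one attempt and no reset: what is moved stays moved. The work goes in short steps, Python scripts to look and compute and a shell command to move; the robot and the scene stay as the last step left them, time stands still between calls to the robot, and variables do not carry over. Pictures are saved under pics/ and viewed, at most 15 in all, crops included, and the job is handed in when it is done.

```bash
mkdir -p pics; ls; cat > h.py <<'E'
import numpy as np, cv2
from scipy.spatial.transform import Rotation as R
from plant import r
def cam(n):
    m=r.camera_model(n); Rm=cv2.Rodrigues(np.array(m['rvec'],float))[0]; return m,Rm,np.array(m['tvec'],float).ravel()
def ray(n,u,v):
    m,Rm,t=cam(n); d=Rm.T@np.array([(u-m['cx'])/m['fx'],(v-m['cy'])/m['fy'],1]); return -Rm.T@t,d
def onz(n,u,v,z):
    c,d=ray(n,u,v); return c+d*(z-c[2])/d[2]
def cloud(n,D):
    m,Rm,t=cam(n); v,u=np.mgrid[:D.shape[0],:D.shape[1]]
    P=np.stack([(u-m['cx'])/m['fx']*D,(v-m['cy'])/m['fy']*D,D],-1)
    W=(P-t)@Rm; W[D==0]=np.nan; return W
def proj(n,p):
    m,Rm,t=cam(n); q=Rm@np.array(p,float)+t; return m['fx']*q[0]/q[2]+m['cx'],m['fy']*q[1]/q[2]+m['cy']
def snap(n,f):
    im,D=r.grab_frame(n); cv2.imwrite(f'pics/{f}.png',im[:,:,::-1]); np.savez(f'{f}.npz',im=im,D=D); return im,D
def st():
    s=r.state(); print({k:np.round(s[k],3).tolist() for k in('time','q','eef_pos','tool_rot','force','gripper_width','grasp_force')})
E
python3 - <<'E'
from h import *
for n in('top','scene','wrist'): snap(n,n+'0'); print(n,{k:np.round(v,3).tolist() for k,v in r.camera_model(n).items()})
st(); print(r.pinch_z)
print(R.from_quat(r.state()['tool_rot']).as_matrix().round(3))
E
```

```text
pics
top {'fx': 385.417, 'fy': 385.417, 'cx': 321.009, 'cy': 200.837, 'rvec': [2.051, -2.171, 0.219], 'tvec': [-19.647, 547.645, 990.943]}
scene {'fx': 410.729, 'fy': 410.729, 'cx': 319.301, 'cy': 194.636, 'rvec': [0.835, 2.614, -0.98], 'tvec': [464.807, -140.785, 1285.56]}
wrist {'fx': 309.707, 'fy': 309.707, 'cx': 321.715, 'cy': 205.277, 'mount': [[0.001, -0.956, -0.292, 73.612], [1.0, 0.001, 0.001, -0.348], [-0.001, -0.292, 0.956, -142.466], [0.0, 0.0, 0.0, 1.0]]}
{'time': 0.15, 'q': [1.355, 0.322, -0.07, 1.451, 0.023, 1.371, -0.057], 'eef_pos': [147.902, -632.53, 230.458], 'tool_rot': [0.993, 0.115, -0.0, -0.001], 'force': [-0.728, -0.716, 0.335], 'gripper_width': 1.002, 'grasp_force': 0.0}
18.700000000000003
[[ 0.974  0.228 -0.   ]
 [ 0.228 -0.974  0.001]
 [-0.    -0.001 -1.   ]]
```

View pics/top0.png

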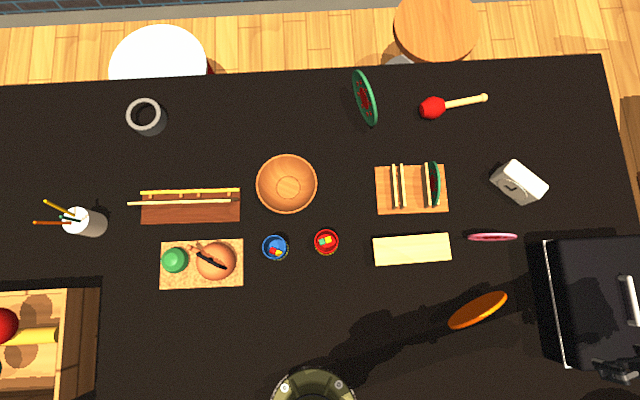

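View pics/scene0.png

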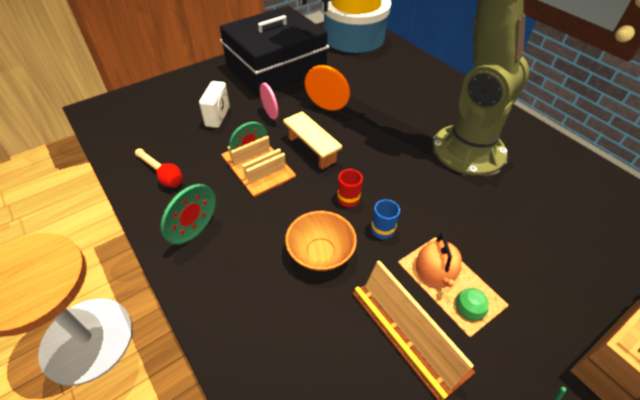

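```bash
cat > m.py <<'E'
from h import *
z=np.load('top0.npz'); im,D=z['im'],z['D']; W=cloud('top',D)
def at(u,v): print((u,v),W[v,u].round(1))
for p in [(100,150),(300,110),(275,246),(327,241),(287,187),(412,249),(397,185),(437,185),(190,205),(215,262),(174,260)]: at(*p)
hsv=cv2.cvtColor(im,cv2.COLOR_RGB2HSV)
def blob(name,box,zlo,zhi,circ=False):
    u0,v0,u1,v1=box; w=W[v0:v1,u0:u1].reshape(-1,3); w=w[(w[:,2]>zlo)&(w[:,2]<zhi)]
    rc=cv2.minAreaRect(w[:,:2].astype(np.float32)); (cx,cy),rad=cv2.minEnclosingCircle(w[:,:2].astype(np.float32))
    print(name,len(w),'rect',np.round(rc[0],1),np.round(rc[1],1),round(rc[2],1),'circ',round(cx,1),round(cy,1),round(rad,1),'zmed',np.median(w[:,2]).round(1))
blob('blue',(255,225,298,268),75,95)
blob('red',(305,222,348,265),75,95)
blob('bowl',(245,145,328,222),50,70)
blob('ledge',(360,225,460,275),60,80)
blob('rackdiv',(370,155,455,222),55,75)
blob('plate',(370,155,455,222),80,140)
blob('rackbase',(370,155,455,222),6,20)
blob('easeltop',(120,170,245,230),85,110)
blob('easelbase',(120,170,245,230),5,110)
blob('kettle',(190,235,242,290),20,130)
blob('pw',(158,240,190,290),20,60)
blob('mat',(150,230,250,295),2.5,130)
E
python3 m.py; python3 - <<'E'
from h import *
a=cv2.imread('pics/scene0.png')[110:200,210:310]; b=cv2.imread('pics/top0.png')[150:270,250:460]
a=cv2.resize(a,None,fx=3.9,fy=3.9,interpolation=2); b=cv2.resize(b,(400,229),interpolation=2)
o=np.zeros((351,790,3),np.uint8);o[:,:390]=a[:351];o[:229,390:]=b; cv2.imwrite('pics/crop.png',o)
E
```

```text
(100, 150) [ 7.490e+02  5.944e+02 -4.000e-01]
(300, 110) [842.   -3.3  -1.8]
(275, 246) [435.6  84.7   2.8]
(327, 241) [439.2 -61.   22.8]
(287, 187) [602.5  44.4   6.5]
(412, 249) [ 401.  -280.9   68.7]
(397, 185) [ 589.9 -271.4    7.2]
(437, 185) [ 559.7 -354.1  107.5]
(190, 205) [564.3 320.8  12.4]
(215, 262) [394.  223.7 106.7]
(174, 260) [408.8 346.8  54.1]
blue 99 rect [426.8  76.4] [59.6 59.7] 87.0 circ 427.4 77.2 30.9 zmed 83.2
red 101 rect [434.2 -58.2] [59.  60.4] 41.0 circ 434.3 -58.3 30.9 zmed 83.1
bowl 594 rect [602.3  41.1] [166.8 166.2] 42.2 circ 602.0 40.8 84.4 zmed 57.2
ledge 2106 rect [ 403.3 -282. ] [ 72.3 201.3] 1.4 circ 405.0 -280.7 104.3 zmed 68.3
rackdiv 590 rect [ 577.  -309.8] [119.9 120.5] 89.3 circ 576.5 -309.0 82.9 zmed 64.7
plate 265 rect [ 575.5 -355.7] [ 10.3 114.2] 88.4 circ 575.5 -353.9 57.2 zmed 106.2
rackbase 2056 rect [ 577.6 -310. ] [200.2 140.7] 88.9 circ 577.9 -309.9 120.7 zmed 10.5
easeltop 345 rect [559.  318.3] [268.6  12.1] 88.5 circ 557.3 318.4 134.3 zmed 100.1
easelbase 3488 rect [577.4 339.2] [349.9 162.3] 85.7 circ 572.3 338.8 186.2 zmed 12.0
kettle 1262 rect [405.8 241.9] [108.1  99.5] 16.7 circ 409.8 248.6 61.1 zmed 67.8
pw 566 rect [412.5 354.9] [68.3 67.7] 86.9 circ 412.6 356.5 36.2 zmed 42.9
mat 3153 rect [405.8 298.3] [274.8 175.9] 87.6 circ 400.5 298.6 158.9 zmed 38.6
```

View pics/crop.png

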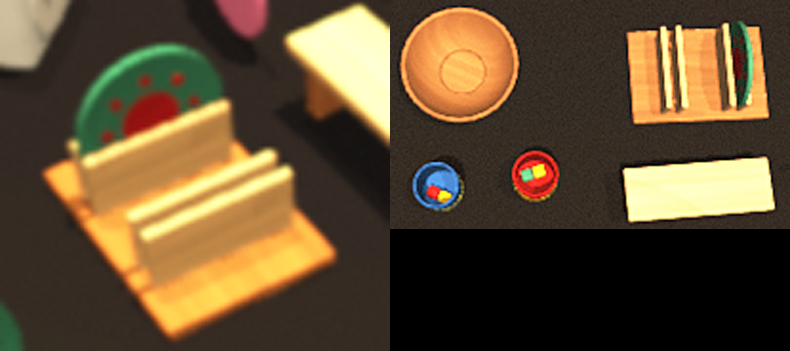

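```bash
python3 -m creep '[[[1,-1,-1],0,85],[[1,-1,-1],0,85],[[1,-1,-1],0,85],[[1,-1,-1],0,85],[[1,-1,-1],0,85],[[1,-1,-1],0,85],[[1,-1,-1],0,85],[[1,-1,-1],0,85]]'; python3 -m creep '[[[1,-1,-1],0,85],[[1,-1,-1],0,85],[[1,-1,-1],0,85],[[1,-1,-1],0,85],[[1,-1,-1],0,85],[[1,-1,-1],0,85],[[1,-1,-1],0,85],[[1,-1,-1],0,85]]'; python3 -c "
from h import *
st(); m=R.from_quat(r.state()['tool_rot']).as_matrix(); print(m.round(3))
n=np.load('top0.npz');W=cloud('top',n['D'])
w=W[170:232,120:245].reshape(-1,3)
for lo,hi in((8,16),(20,95),(98,110)):
  a=w[(w[:,2]>lo)&(w[:,2]<hi)]; print(lo,len(a),np.percentile(a,[1,50,99],axis=0).round(1).tolist())
m=n['im'];hsv=cv2.cvtColor(m,cv2.COLOR_RGB2HSV)[170:232,120:245];y=(hsv[...,0]>22)&(hsv[...,0]<32)&(hsv[...,1]>180)&(hsv[...,2]>150)
a=W[170:232,120:245][y];print('brass',len(a),np.nanpercentile(a,[1,50,99],axis=0).round(1).tolist())
"
```

```text
time: 1.15
eef_pos: [297.6, -391.4, 432.0]
tool_rot: [0.993, 0.115, -0.0, -0.0]
force: [0.1, -0.4, 0.5]
gripper_width: 0.998
grasp_force: 0.0
time: 2.15
eef_pos: [443.2, -157.6, 606.9]
tool_rot: [0.993, 0.115, 0.012, 0.005]
force: [0.8, -0.0, -0.5]
gripper_width: 0.998
grasp_force: 0.0
{'time': 2.15, 'q': [0.512, 0.033, -0.238, 1.03, 0.009, 2.052, -1.062], 'eef_pos': [443.208, -157.56, 606.921], 'tool_rot': [0.993, 0.115, 0.012, 0.005], 'force': [0.837, -0.037, -0.492], 'gripper_width': 0.998, 'grasp_force': 0.0}
[[ 0.973  0.228  0.026]
 [ 0.228 -0.974 -0.008]
 [ 0.023  0.013 -1.   ]]
8 2356 [[514.2, 180.2, 8.2], [551.1, 316.7, 11.3], [614.2, 456.1, 15.4]]
20 540 [[557.6, 182.3, 20.4], [600.5, 308.8, 25.3], [610.5, 451.3, 93.2]]
98 287 [[550.4, 186.1, 98.0], [557.0, 320.9, 100.6], [564.3, 450.7, 104.8]]
brass 7 [[597.7, 252.5, 15.0], [599.7, 377.7, 17.7], [602.4, 444.6, 25.1]]
```

```bash
python3 -m creep '[[[0,0,-1],0,85],[[0,0,-1],0,85],[[0,0,-1],0,85],[[0,0,-1],0,85],[[0,0,-1],0,85],[[0,0,-1],0,85],[[0,0,-1],0,85],[[0,0,-1],0,85]]';  python3 -c "
from h import *
st(); m=R.from_quat(r.state()['tool_rot']).as_matrix(); print(m.round(3))"
python3 -m creep '[[[0,0,1],0,85],[[0,0,1],0,85]]'; python3 -c "
from h import *
st(); m=R.from_quat(r.state()['tool_rot']).as_matrix(); print(m.round(3))"
```

```text
time: 3.15
eef_pos: [426.8, -154.0, 681.6]
tool_rot: [0.989, 0.114, 0.086, 0.037]
force: [-0.3, 0.4, -0.6]
gripper_width: 0.994
grasp_force: 0.0
{'time': 3.15, 'q': [0.589, -0.026, -0.286, 0.927, -0.01, 2.053, -1.044], 'eef_pos': [426.829, -153.997, 681.579], 'tool_rot': [0.989, 0.114, 0.086, 0.037], 'force': [-0.332, 0.412, -0.591], 'gripper_width': 0.994, 'grasp_force': 0.0}
[[ 0.959  0.219  0.178]
 [ 0.232 -0.971 -0.054]
 [ 0.161  0.093 -0.983]]
time: 3.4
eef_pos: [435.8, -157.0, 631.9]
tool_rot: [0.989, 0.114, 0.086, 0.037]
force: [0.1, 0.2, -0.7]
gripper_width: 0.995
grasp_force: 0.0
{'time': 3.4, 'q': [0.603, -0.08, -0.274, 1.095, -0.03, 1.937, -1.028], 'eef_pos': [435.805, -156.95, 631.879], 'tool_rot': [0.989, 0.114, 0.086, 0.037], 'force': [0.096, 0.22, -0.739], 'gripper_width': 0.995, 'grasp_force': 0.0}
[[ 0.959  0.218  0.178]
 [ 0.231 -0.971 -0.054]
 [ 0.161  0.093 -0.983]]
```

```bash
cat > fk.py <<'E'
import numpy as np
from scipy.spatial.transform import Rotation as R
from scipy.optimize import least_squares
LO=np.array([-2.86,-.3,-1.38,.06,-1.56,.09,-2.69]);HI=np.array([2.86,2.09,1.24,2.45,4.7,2.05,2.69])
def rz(a):return R.from_rotvec([0,0,a])
def ry(a):return R.from_rotvec([0,a,0])
# s: sign per joint
def fk(q,p,s):
    d1,L1,a1,a2,L2,a3,Lt,b0,b7=p
    A=rz(s[0]*q[0]+b0); T=np.array([0,0,d1])
    A=A*ry(q[1])*rz(s[1]*q[2]); T=T+A.apply([a1,0,L1])
    A=A*ry(q[3]); T=T+A.apply([a2,0,L2])
    A=A*rz(s[2]*q[4])*ry(q[5]); T=T+A.apply([a3,0,Lt])
    A=A*rz(s[3]*q[6]+b7)
    return T,A
E
cat > fit.py <<'E'
from fk import *; import itertools
S=[([1.355,.321,-.07,1.45,.023,1.371,-.057],[148.037,-632.937,231.349],[.993,.115,0,0]),
([0.512,0.033,-0.238,1.03,0.009,2.052,-1.062],[443.208,-157.56,606.921],[.993,.115,.012,.005]),
([0.589,-0.026,-0.286,0.927,-0.01,2.053,-1.044],[426.829,-153.997,681.579],[0.989,0.114,0.086,0.037]),
([0.603,-0.08,-0.274,1.095,-0.03,1.937,-1.028],[435.805,-156.95,631.879],[0.989,0.114,0.086,0.037])]
best=[]
for s in itertools.product((1,-1),repeat=4):
  for b0 in(0,np.pi/2,np.pi,-np.pi/2):
   for b7 in (0,np.pi/2,np.pi,-np.pi/2):
    def f(p):
        o=[]
        for q,t,Q in S:
            T,A=fk(q,p,s); o+=list((T-t)); o+=list(200*(A.inv()*R.from_quat(Q)).as_rotvec())
        return np.r_[o,.01*(np.array(p[:7])-[300,350,0,0,350,0,250])]
    x=least_squares(f,[300,350,0,0,350,0,250,b0,b7]); best.append((x.cost,s,x.x,f(x.x)))
best.sort(key=lambda a:a[0])
for b in best[:4]: print(round(b[0],2),b[1],b[2].round(3).tolist(),np.abs(b[3]).max().round(2))
E
python3 fit.py
```

```text
36.7 (-1, -1, -1, -1) [241.372, 448.099, 3.579, -8.938, 515.728, 2.316, 340.565, -0.05, 1.521] 5.63
36.7 (-1, -1, -1, -1) [241.372, 448.099, 3.579, -8.938, 515.728, 2.316, 340.565, -0.05, 1.521] 5.63
36.7 (-1, -1, -1, -1) [241.372, 448.099, 3.579, -8.938, 515.728, 2.316, 340.565, -0.05, 1.521] 5.63
36.7 (-1, -1, -1, -1) [241.372, 448.099, 3.578, -8.938, 515.728, 2.316, 340.565, -0.05, 1.521] 5.63
```

```bash
cat > reach.py <<'E'
import numpy as np
d1,L1,L2,Lt=241,448,516,340
def ik(r,z,T):
    t=np.radians(T); x=r-Lt*np.sin(t); y=z+Lt*np.cos(t)-d1; D=np.hypot(x,y)
    c=(D*D-L1*L1-L2*L2)/(2*L1*L2)
    if abs(c)>1: return None
    q4=np.arccos(c); q2=np.arctan2(x,y)-np.arctan2(L2*np.sin(q4),L1+L2*np.cos(q4)); q6=np.pi-t-q2-q4
    return q2,q4,q6
def ok(q): return q is not None and -.3<=q[0]<=2.09 and .06<=q[1]<=2.45 and .09<=q[2]<=2.05
for z in(40,100,150,200,300,400):
    print('z',z)
    for r in range(400,1001,50):
        T=[T for T in range(-90,125,5) if ok(ik(r,z,T))]
        print(r,(T[0],T[-1]) if T else None,end='; ')
    print()
E
python3 reach.py
```

```text
z 40
400 (-70, 15); 450 (-65, 20); 500 (-60, 30); 550 (-55, 35); 600 (-50, 35); 650 (-45, 35); 700 (-35, 35); 750 (-30, 40); 800 (-25, 40); 850 (-15, 40); 900 (-5, 45); 950 (0, 45); 1000 (10, 45); 
z 100
400 (-65, 10); 450 (-60, 20); 500 (-55, 35); 550 (-50, 40); 600 (-45, 40); 650 (-40, 40); 700 (-35, 40); 750 (-30, 40); 800 (-20, 45); 850 (-15, 45); 900 (-5, 45); 950 (5, 50); 1000 (10, 50); 
z 150
400 (-60, 5); 450 (-55, 15); 500 (-50, 25); 550 (-45, 45); 600 (-40, 45); 650 (-35, 45); 700 (-30, 45); 750 (-25, 45); 800 (-20, 45); 850 (-10, 50); 900 (-5, 50); 950 (5, 50); 1000 (15, 55); 
z 200
400 (-50, 5); 450 (-50, 10); 500 (-45, 20); 550 (-40, 35); 600 (-35, 50); 650 (-30, 50); 700 (-25, 50); 750 (-20, 50); 800 (-15, 50); 850 (-10, 50); 900 (0, 50); 950 (10, 55); 1000 (15, 55); 
z 300
400 (-40, 0); 450 (-35, 10); 500 (-35, 20); 550 (-30, 30); 600 (-25, 40); 650 (-25, 60); 700 (-20, 60); 750 (-15, 55); 800 (-10, 55); 850 (0, 60); 900 (5, 60); 950 (15, 60); 1000 (20, 60); 
z 400
400 (-25, 0); 450 (-20, 10); 500 (-20, 20); 550 (-20, 25); 600 (-15, 35); 650 (-15, 50); 700 (-10, 65); 750 (-5, 65); 800 (0, 65); 850 (5, 65); 900 (15, 65); 950 (20, 65); 1000 (30, 65);
```

```bash
cat > full.py <<'E'
from fk import *
P=[241.4,448.1,0,0,515.7,0,340.6,0,np.pi/2]; SG=(-1,-1,-1,-1)
def tool(psi,T,roll=0):
    # heading psi, tilt T from down; closing axis y horizontal; x axis = camera side up for roll 0
    t=np.radians(T);p=np.radians(psi)
    z=np.array([np.cos(p)*np.sin(t),np.sin(p)*np.sin(t),-np.cos(t)])
    y=np.cross(z,[0,0,1.]); y/=np.linalg.norm(y)
    x=np.cross(y,z); M=R.from_matrix(np.c_[x,y,z]); return M*rz(np.radians(roll))
def ik(pos,A,q0):
    def f(q):
        t,B=fk(q,P,SG); return np.r_[(t-pos)/10,10*(A.inv()*B).as_rotvec(),.01*(q-q0)]
    x=least_squares(f,np.clip(q0,LO+.01,HI-.01),bounds=(LO,HI)); t,B=fk(x.x,P,SG)
    return x.x,np.linalg.norm(t-pos),np.degrees((A.inv()*B).magnitude())
if __name__=='__main__':
    rng=np.random.default_rng(0)
    pts={'red':(434,-58,40),'blue':(427,77,40),'bowl':(602,20,190),'ledgeA':(403,-235,112),'ledgeB':(403,-325,112)}
    for T in(50,60):
      for psi in(0,45,90,135,180,-135,-90,-45):
        o=[]
        for n,p in pts.items():
            rolls=[]
            for roll in(-180,-90,0,90,180):
                best=9e9
                for k in range(6):
                    q,e,a=ik(np.array(p,float),tool(psi,T,roll),np.array([-np.arctan2(p[1],p[0])+rng.normal(0,.3),.4,rng.normal(0,.4),1.5,rng.uniform(-1.5,4.5),1,rng.uniform(-2,2)]))
                    best=min(best,e+a*3)
                    if best<2:break
                if best<2: rolls.append(roll)
            o.append((n,rolls))
        print(T,psi,o,flush=True)
E
time python3 full.py; python3 -c "
from h import *
W=cloud('top',np.load('top0.npz')['D'])
for u,v in((570,300),(620,300),(560,250),(492,237),(478,310),(520,182),(590,245)): print(u,v,W[v,u].round())
w=W[235:375,520:640].reshape(-1,3); w=w[w[:,2]>30]; print(np.percentile(w,[1,50,99],axis=0).round())"
```

```text
50 0 [('red', []), ('blue', []), ('bowl', [-180, -90, 0, 90, 180]), ('ledgeA', []), ('ledgeB', [-90, 0, 90])]
50 45 [('red', [-90, 0, 90, 180]), ('blue', []), ('bowl', [-90, 0, 90]), ('ledgeA', [-180, -90, 0, 90, 180]), ('ledgeB', [-90, 0, 90, 180])]
50 90 [('red', [-90, 0, 90]), ('blue', [-180, -90, 0, 90, 180]), ('bowl', [-180, -90, 0, 180]), ('ledgeA', [-180, -90, 0, 90, 180]), ('ledgeB', [-180, -90, 0, 90, 180])]
50 135 [('red', [-180, -90, 0, 90, 180]), ('blue', [-180, -90, 0, 90, 180]), ('bowl', [-180, -90, 0, 90, 180]), ('ledgeA', [-180, -90, 0, 90, 180]), ('ledgeB', [-180, -90, 0, 90, 180])]
50 180 [('red', [-180, -90, 0, 90, 180]), ('blue', [-180, -90, 0, 90, 180]), ('bowl', []), ('ledgeA', [-180, -90, 0, 90, 180]), ('ledgeB', [-180, -90, 0, 90, 180])]
50 -135 [('red', [-180, -90, 0, 90, 180]), ('blue', [-180, -90, 0, 90, 180]), ('bowl', [-180, -90, 0, 90, 180]), ('ledgeA', [-180, -90, 0, 90, 180]), ('ledgeB', [-180, -90, 0, 90, 180])]
50 -90 [('red', [-180, -90, 0, 90, 180]), ('blue', [-180, -90, 0, 90, 180]), ('bowl', [-180, -90, 0, 90, 180]), ('ledgeA', [-180, -90, 0, 90,
[... 998 characters left out ...]
 ('bowl', []), ('ledgeA', [-180, -90, 0, 90, 180]), ('ledgeB', [-180, -90, 0, 90, 180])]
60 -90 [('red', [-180, -90, 0, 90, 180]), ('blue', [-180, -90, 0, 90, 180]), ('bowl', [-180, -90, 0, 90, 180]), ('ledgeA', [-180, -90, 0, 90, 180]), ('ledgeB', [-180, -90, 0, 90, 180])]
60 -45 [('red', []), ('blue', [-180, -90, 0, 90, 180]), ('bowl', [-180, -90, 0, 90, 180]), ('ledgeA', []), ('ledgeB', [])]
570 300 [ 257. -613.  157.]
620 300 [ 251. -727.  159.]
560 250 [ 373. -614.  153.]
492 237 [ 422. -500.   54.]
478 310 [ 243. -412.  118.]
520 182 [ 558. -577.   96.]
590 245 [ 380. -686.  155.]
[[ 110. -789.   36.]
 [ 253. -650.  157.]
 [ 398. -564.  339.]]
real	0m40.396s
user	0m40.798s
sys	0m0.056s
```

```bash
cat > path.py <<'E'
from full import *
def go(q,p0,p1,A0,A1,n=40,v=True):
    rel=(A0.inv()*A1).as_rotvec()
    for k in range(1,n+1):
        p=p0+(p1-p0)*k/n; A=A0*R.from_rotvec(rel*k/n)
        def f(x):
            t,B=fk(x,P,SG); return np.r_[(t-p)/10,10*(A.inv()*B).as_rotvec(),.05*(x-q)]
        q=least_squares(f,np.clip(q,LO+1e-4,HI-1e-4),bounds=(LO,HI)).x
    t,B=fk(q,P,SG)
    if v:print(p1.round().tolist(),q.round(2).tolist(),'err',np.linalg.norm(t-p1).round(1),np.degrees((A1.inv()*B).magnitude()).round(1))
    return q
if __name__=='__main__':
    for T in(55,60):
     for ps in(90,):
      for roll in(0,180):
       for q70 in(0,):
        print('T',T,ps,'roll',roll)
        A=tool(ps,T,roll); a=lambda *x:np.array(x,float)
        p=a(100,700,500)
        q,e,g=ik(p,A,np.array([-1.4,.2,-.2,.8,0,1,0.])); print(q.round(2),e.round(1),g.round(1))
        pts=[a(350,450,400),a(450,100,350),a(434,-58,40),a(434,-58,200),a(602,-10,200)]
        for w in pts: q=go(q,p,w,A,A); p=w
        for s in(1,-1):
            q2=q; 
            for i in range(3): q2=go(q2,p,p,A*rz(s*np.pi/3*i),A*rz(s*np.pi/3*(i+1)))
        for w in [a(450,-200,250),a(403,-235,112),a(403,-325,112),a(403,-325,250),a(427,77,250),a(427,77,40)]: q=go(q,p,w,A,A); p=w
E
python3 path.py
```

```text
T 55 90 roll 0
[-1.18 -0.19 -0.13  1.73 -0.36  0.68 -1.15] 0.0 0.0
[350.0, 450.0, 400.0] [-0.54, -0.27, 0.07, 1.99, -0.94, 1.1, -0.15] err 0.0 0.0
[450.0, 100.0, 350.0] [-0.24, -0.03, 0.61, 1.88, -0.86, 1.69, 0.44] err 0.0 0.0
[434.0, -58.0, 40.0] [0.1, 0.62, 0.65, 1.94, -0.95, 1.65, 1.22] err 0.0 0.0
[434.0, -58.0, 200.0] [0.02, 0.34, 0.73, 1.88, -0.84, 1.8, 0.96] err 0.0 0.0
[602.0, -10.0, 200.0] [-0.01, 0.57, 0.61, 1.56, -1.06, 1.79, 0.77] err 0.0 0.0
[602.0, -10.0, 200.0] [-0.09, 0.6, 0.72, 1.56, -1.11, 1.83, -0.25] err 0.0 0.0
[602.0, -10.0, 200.0] [-0.16, 0.64, 0.83, 1.56, -1.16, 1.87, -1.28] err 0.0 0.0
[602.0, -10.0, 200.0] [-0.22, 0.69, 0.93, 1.56, -1.21, 1.92, -2.31] err 0.0 0.0
[602.0, -10.0, 200.0] [0.07, 0.54, 0.5, 1.56, -1.02, 1.75, 1.8] err 0.0 0.0
[602.0, -10.0, 200.0] [0.62, 0.5, -0.23, 1.56, -0.75, 1.56, 2.69] err 0.0 0.0
[602.0, -10.0, 200.0] [1.19, 1.01, -1.38, 1.46, 0.15, 1.48, 2.69] err 4.8 25.5
[450.0, -200.0, 250.0] [0.27, 0.52, 0.73, 1.56, -0.83, 2.05, 1.03] err 0.0 0.0
[403.0, -235.0, 112.0] [0.37, 0.69, 0.71, 1.65, -0.79, 1.92, 1.28] err 0.0 0.0
[403.0, -32
[... 3832 characters left out ...]
.0] [-0.9, -0.3, 0.89, 2.36, 1.01, 0.09, 2.69] err 24.7 68.1
[602.0, -10.0, 200.0] [-0.91, -0.3, 0.9, 2.39, 2.09, 0.09, 2.69] err 25.3 69.8
[602.0, -10.0, 200.0] [-0.39, 0.85, 1.24, 1.74, 4.7, 2.05, 0.92] err 5.9 12.4
[450.0, -200.0, 250.0] [-0.82, -0.3, 1.24, 1.86, -0.05, 1.31, 2.69] err 18.3 62.6
[403.0, -235.0, 112.0] [-0.79, -0.3, 1.24, 2.13, 0.21, 1.0, 2.69] err 18.3 69.8
[403.0, -325.0, 112.0] [-0.69, -0.3, 1.24, 2.14, 0.35, 0.86, 2.69] err 21.3 77.3
[403.0, -325.0, 250.0] [-0.65, -0.3, 1.24, 1.84, 0.08, 1.28, 2.69] err 22.3 74.3
[427.0, 77.0, 250.0] [-1.12, -0.3, 1.16, 1.95, -0.29, 1.37, 2.69] err 11.3 41.9
[427.0, 77.0, 40.0] [-1.28, -0.3, 1.24, 2.34, -0.02, 0.69, 2.69] err 10.9 47.3
```

```bash
cat > sim.py <<'E'
from full import *
def step(q,row,w):
    t,A=fk(q,P,SG); p=t+A.apply(np.array(row[0])*25); B=A*rz(np.radians(5*row[1]))
    def f(x):
        tt,C=fk(x,P,SG); return np.r_[tt-p,w*(B.inv()*C).as_rotvec(),.5*(x-q)]
    return least_squares(f,np.clip(q,LO+1e-5,HI-1e-5),bounds=(LO,HI)).x
def show(q):
    t,A=fk(q,P,SG); m=A.as_matrix(); z=m[:,2]
    return t.round().tolist(),'T',np.degrees(np.arccos(-z[2])).round(1),'psi',np.degrees(np.arctan2(z[1],z[0])).round(),'xax',m[:,0].round(2).tolist(),'q',q.round(2).tolist()
if __name__=='__main__':
    for w in(50,100,200,300,500,1000):
        q=np.array([0.512,0.033,-0.238,1.03,0.009,2.05,-1.062])
        for i in range(8): q=step(q,[[0,0,-1],0],w)
        print(w,*show(q))
E
python3 sim.py
```

```text
50 [415.0, -122.0, 792.0] T 25.4 psi -16.0 xax [0.89, 0.25, 0.37] q [0.32, -0.05, -0.03, 0.7, -0.0, 2.05, -1.05]
100 [417.0, -122.0, 786.0] T 24.6 psi -16.0 xax [0.9, 0.25, 0.36] q [0.29, -0.06, 0.0, 0.72, -0.0, 2.05, -1.05]
200 [421.0, -124.0, 765.0] T 22.0 psi -16.0 xax [0.91, 0.25, 0.33] q [0.28, -0.05, 0.0, 0.76, 0.0, 2.05, -1.05]
300 [426.0, -125.0, 739.0] T 18.8 psi -16.0 xax [0.93, 0.24, 0.28] q [0.28, -0.05, 0.0, 0.81, 0.0, 2.05, -1.05]
500 [434.0, -127.0, 692.0] T 13.0 psi -16.0 xax [0.95, 0.23, 0.2] q [0.28, -0.04, 0.0, 0.9, -0.0, 2.05, -1.05]
1000 [442.0, -130.0, 635.0] T 6.1 psi -16.0 xax [0.97, 0.23, 0.09] q [0.28, -0.01, 0.01, 1.0, -0.0, 2.05, -1.05]
```

```bash
python3 -m creep '[[[0.2,-1,0],0,85],[[0.2,-1,0],0,85],[[0.2,-1,0],0,85],[[0.2,-1,0],0,85],[[0.2,-1,0],0,85],[[0.2,-1,0],0,85],[[0.2,-1,0],0,85],[[0.2,-1,0],0,85]]' >/dev/null;python3 -m creep '[[[0.2,-1,0],0,85],[[0.2,-1,0],0,85],[[0.2,-1,0],0,85],[[0.2,-1,0],0,85],[[0.2,-1,0],0,85],[[0.2,-1,0],0,85],[[0.2,-1,0],0,85],[[0.2,-1,0],0,85]]'; python3 -m creep '[[[-0.6,-1,0],0,85],[[-0.6,-1,0],0,85],[[-0.6,-1,0],0,85],[[-0.6,-1,0],0,85],[[-0.6,-1,0],0,85],[[-0.6,-1,0],0,85],[[-0.6,-1,0],0,85],[[-0.6,-1,0],0,85]]'>/dev/null; python3 -m creep '[[[-0.6,-1,0],0,85],[[-0.6,-1,0],0,85],[[-0.6,-1,0],0,85],[[-0.6,-1,0],0,85],[[-0.6,-1,0],0,85],[[-0.6,-1,0],0,85],[[-0.6,-1,0],0,85],[[-0.6,-1,0],0,85]]'; sed -i 's/^def st.*/&\n    m=R.from_quat(r.state()["tool_rot"]).as_matrix(); print("T",np.degrees(np.arccos(-m[2,2])).round(1),"psi",np.degrees(np.arctan2(m[1,2],m[0,2])).round(1)); print(m.round(3).tolist())/' h.py; python3 -c "
from h import *
st()"
```

```text
time: 5.4
eef_pos: [424.8, 250.9, 608.2]
tool_rot: [0.989, 0.114, 0.085, 0.037]
force: [0.1, -0.0, -0.5]
gripper_width: 0.995
grasp_force: 0.0
time: 7.4
eef_pos: [151.3, 544.0, 534.4]
tool_rot: [0.989, 0.114, 0.081, 0.043]
force: [1.2, 1.2, -1.3]
gripper_width: 0.996
grasp_force: 0.0
T 10.5 psi -21.7
[[0.961, 0.218, 0.169], [0.232, -0.97, -0.067], [0.149, 0.104, -0.983]]
{'time': 7.4, 'q': [-1.686, 0.203, 0.3, 1.017, 0.13, 1.963, -2.685], 'eef_pos': [151.297, 543.951, 534.423], 'tool_rot': [0.989, 0.114, 0.081, 0.043], 'force': [1.21, 1.202, -1.297], 'gripper_width': 0.996, 'grasp_force': 0.0}
```

```bash
python3 -m creep '[[[0,0,-1],-1,85],[[0,0,-1],-1,85],[[0,0,-1],-1,85],[[0,0,-1],-1,85],[[0,0,-1],-1,85],[[0,0,-1],-1,85],[[0,0,-1],-1,85],[[0,0,-1],-1,85]]' >/dev/null;python3 -m creep '[[[0,0,-1],-1,85],[[0,0,-1],-1,85],[[0,0,-1],-1,85],[[0,0,-1],-1,85],[[0,0,-1],-1,85],[[0,0,-1],-1,85],[[0,0,-1],-1,85],[[0,0,-1],0,85]]'>/dev/null; python3 -c "
from h import *
st()"
```

```text
T 17.7 psi 35.1
[[0.032, 0.968, 0.249], [0.981, -0.077, 0.175], [0.189, 0.239, -0.952]]
{'time': 9.4, 'q': [-2.534, 0.16, 1.238, 0.798, 0.054, 2.053, -1.343], 'eef_pos': [102.359, 500.458, 704.933], 'tool_rot': [0.718, 0.679, 0.153, 0.022], 'force': [-0.454, 0.019, -0.119], 'gripper_width': 0.991, 'grasp_force': 0.0}
```

```bash
cat > fit2.py <<'E'
from fk import *
S=[([1.355,.321,-.07,1.45,.023,1.371,-.057],[148.037,-632.937,231.349],[.993,.115,0,0]),
([0.512,0.033,-0.238,1.03,0.009,2.052,-1.062],[443.208,-157.56,606.921],[.993,.115,.012,.005]),
([0.589,-0.026,-0.286,0.927,-0.01,2.053,-1.044],[426.829,-153.997,681.579],[0.989,0.114,0.086,0.037]),
([0.603,-0.08,-0.274,1.095,-0.03,1.937,-1.028],[435.805,-156.95,631.879],[0.989,0.114,0.086,0.037]),
([-1.686, 0.203, 0.3, 1.017, 0.13, 1.963, -2.685],[151.297, 543.951, 534.423],[0.989, 0.114, 0.081, 0.043]),
([-2.534, 0.16, 1.238, 0.798, 0.054, 2.053, -1.343],[102.359, 500.458, 704.933],[0.718, 0.679, 0.153, 0.022])]
s=(-1,-1,-1,-1)
def f(p):
    o=[]
    for q,t,Q in S:
        T,A=fk(q,p,s); o+=list((T-t)); o+=list(300*(A.inv()*R.from_quat(Q)).as_rotvec())
    return np.array(o)
x=least_squares(f,[241,448,0,0,516,0,340,0,1.57]); print(x.x.round(3).tolist(),np.abs(f(x.x)).reshape(-1,6).max(1).round(1))
x=least_squares(lambda p:f([p[0],p[1],0,0,p[2],0,p[3],0,np.pi/2]),[241,448,516,340]); print(x.x.round(3).tolist()); print(f([x.x[0],x.x[1],0,0,x.x[2],0,x.x[3],0,np.pi/2]).reshape(-1,6).round(1))
E
python3 fit2.py
```

```text
[209.545, 553.136, -5.152, 32.102, 506.209, 9.219, 372.974, -0.048, 1.523] [5.9 2.6 5.8 5.3 2.1 4. ]
[294.208, 523.959, 498.841, 455.418]
[[ 25.5   2.2   5.8   0.1   0.1  -0.2]
 [  2.8  25.9  -1.3   0.2  -0.4  -0.1]
 [ 16.9  22.4  -1.8  -0.    0.3   0.1]
 [ 14.   24.1  -1.   -0.1   0.3  -0.3]
 [-13.4  -8.    0.4  -0.1   0.2  -0.2]
 [ -4.8   1.3  -2.1  -0.1   0.5   0.1]]
```

```bash
cat > fk.py <<'E'
import numpy as np
from scipy.spatial.transform import Rotation as R
from scipy.optimize import least_squares
LO=np.array([-2.86,-.3,-1.38,.06,-1.56,.09,-2.69]);HI=np.array([2.86,2.09,1.24,2.45,4.7,2.05,2.69])
def rz(a):return R.from_rotvec([0,0,a])
def ry(a):return R.from_rotvec([0,a,0])
def fk(q,p,s=None):
    d1,L1,a1,a2,L2,a3,Lt,y0,y1,y2,y3=p
    A=rz(-q[0]); T=A.apply([0,y0,d1])
    A=A*ry(q[1])*rz(-q[2]); T=T+A.apply([a1,y1,L1])
    A=A*ry(q[3]); T=T+A.apply([a2,y2,L2])
    A=A*rz(-q[4])*ry(q[5]); T=T+A.apply([a3,y3,Lt])
    return T,A*rz(-q[6]+np.pi/2)
E
python3 - <<'E'
src=open('fit2.py').read().split('x=least')[0]
exec(src)
w=lambda p:np.r_[f(p),.01*(p-np.array([300,400,0,0,400,0,350,0,0,0,0]))]
x=least_squares(w,[241,448,0,0,516,0,340,0,0,0,0]); print(x.x.round(1).tolist()); print(f(x.x).reshape(-1,6).round(1))
E
```

```text
[250.5, 468.2, -1.2, 0.4, 513.6, -0.4, 361.3, -15.3, -7.0, -7.0, 2.8]
[[-0.   0.   0.1  0.1  0.1 -0.2]
 [-0.   0.1  0.1  0.2 -0.4 -0.1]
 [ 0.1  0.1  0.2 -0.   0.3  0.1]
 [ 0.  -0.2 -0.2 -0.1  0.3 -0.3]
 [ 0.2 -0.  -0.  -0.1  0.2 -0.2]
 [-0.2 -0.  -0.1 -0.1  0.5  0.1]]
```

```bash
sed -i 's/^P=.*/P=[250.5,468.2,-1.2,.4,513.6,-.4,361.3,-15.3,-7,-7,2.8];SG=None/' full.py
cat > s1.py <<'E'
from sim import *
for w in(300,500,700):
    q=np.array([-1.686,.203,.3,1.017,.13,1.963,-2.685])
    for i in range(16): q=step(q,[[0,0,-1],-1 if i<15 else 0],w)
    print(w,*show(q))
print('now')
q0=np.array([-2.534,.16,1.238,.798,.054,2.05,-1.343])
for d in([0,0,-1],[1,0,-1],[1,0,0],[-1,0,-1],[1,.5,-1],[1,-.5,-1],[0,1,-1],[0,-1,-1]):
    q=q0
    for i in range(24): q=step(q,[d,0],500)
    print(d,*show(q))
E
python3 s1.py
```

```text
300 [71.0, 482.0, 819.0] T 30.8 psi 52.0 xax [-0.08, 0.91, 0.4] q [-2.75, 0.09, 1.24, 0.6, 0.24, 2.05, -1.35]
500 [90.0, 494.0, 744.0] T 22.1 psi 43.0 xax [-0.04, 0.97, 0.26] q [-2.64, 0.12, 1.24, 0.74, 0.14, 2.05, -1.34]
700 [102.0, 498.0, 691.0] T 16.6 psi 32.0 xax [-0.01, 0.99, 0.15] q [-2.56, 0.15, 1.24, 0.84, 0.08, 2.05, -1.31]
now
[0, 0, -1] [15.0, 432.0, 960.0] T 48.2 psi 64.0 xax [-0.14, 0.73, 0.67] q [-2.86, 0.12, 1.24, 0.28, 0.32, 2.05, -1.39]
[1, 0, -1] [-66.0, 541.0, 990.0] T 58.2 psi 67.0 xax [-0.2, 0.6, 0.77] q [-2.34, 0.33, 1.24, 0.06, -0.22, 1.92, -1.45]
[1, 0, 0] [98.0, 883.0, 680.0] T 39.7 psi 61.0 xax [-0.09, 0.82, 0.56] q [-1.66, 0.77, 1.24, 0.06, -0.86, 1.72, -1.43]
[-1, 0, -1] [199.0, 201.0, 903.0] T 41.5 psi 57.0 xax [-0.09, 0.82, 0.56] q [-0.68, -0.3, 0.05, 0.69, -0.26, 2.05, -0.85]
[1, 0.5, -1] [126.0, 493.0, 1040.0] T 62.2 psi 61.0 xax [-0.24, 0.6, 0.77] q [-1.93, 0.22, 1.24, 0.06, -0.44, 1.85, -1.2]
[1, -0.5, -1] [-267.0, 559.0, 931.0] T 56.5 psi 75.0 xax [-0.17, 0.59, 0.79] q [-2.59, 0.46, 1.24, 0.06, -0.19, 1.91, -1.71]
[0, 1, -1] [395.0, 162.0, 1007.0] T 55.1 psi 45.0 xax [-0.17, 0.77, 0.61] q [0.02, 0.18, 0.86, 0.06, -1.56, 2.05, -0.63]
[0, -1, -1] [-493.0, 388.0, 799.0] T 42.8 psi 89.0 xax [-0.08, 0.73, 0.68] q [-2.86, 0.37, -0.16, 0.37, 0.94, 2.05, -2.32]
```

```bash
python3 -m creep '[[[1,-0.5,-1],0,85],[[1,-0.5,-1],0,85],[[1,-0.5,-1],0,85],[[1,-0.5,-1],0,85],[[1,-0.5,-1],0,85],[[1,-0.5,-1],0,85],[[1,-0.5,-1],0,85],[[1,-0.5,-1],0,85]]' >/dev/null;python3 -m creep '[[[1,-0.5,-1],0,85],[[1,-0.5,-1],0,85],[[1,-0.5,-1],0,85],[[1,-0.5,-1],0,85],[[1,-0.5,-1],0,85],[[1,-0.5,-1],0,85],[[1,-0.5,-1],0,85],[[1,-0.5,-1],0,85]]'>/dev/null;  python3 -c "
from h import *
st()
from sim import *
q0=np.array(r.state()['q'])
for d in([1,-.5,-1],[1,-1,-1],[0,-1,-1],[1,-1,0],[0,0,-1],[1,0,-1]):
    q=q0
    for i in range(16): q=step(q,[d,0],600)
    print(d,*show(q))
"
```

```text
T 37.9 psi 63.5
[[-0.081, 0.958, 0.274], [0.831, -0.086, 0.55], [0.55, 0.272, -0.789]]
{'time': 11.4, 'q': [-2.21, 0.507, 1.034, 0.112, -0.295, 2.053, -1.62], 'eef_pos': [-138.464, 634.841, 810.371], 'tool_rot': [0.67, 0.668, 0.308, -0.103], 'force': [-0.439, -0.088, 0.815], 'gripper_width': 0.993, 'grasp_force': 0.0}
[1, -0.5, -1] [-333.0, 518.0, 929.0] T 57.5 psi 78.0 xax [-0.17, 0.56, 0.81] q [-2.74, 0.48, 1.24, 0.06, -0.11, 1.92, -1.79]
[1, -1, -1] [-473.0, 513.0, 868.0] T 58.2 psi 82.0 xax [-0.17, 0.54, 0.82] q [-2.84, 0.6, 1.24, 0.06, -0.12, 1.88, -1.96]
[0, -1, -1] [-510.0, 418.0, 793.0] T 49.6 psi 80.0 xax [-0.14, 0.66, 0.74] q [-2.86, 0.47, -0.25, 0.33, 1.19, 2.05, -2.24]
[1, -1, 0] [-436.0, 792.0, 713.0] T 53.1 psi 78.0 xax [-0.15, 0.62, 0.77] q [-2.41, 0.81, 1.24, 0.06, -0.47, 1.64, -1.94]
[0, 0, -1] [-181.0, 436.0, 931.0] T 50.3 psi 74.0 xax [-0.14, 0.67, 0.73] q [-2.86, 0.11, 0.31, 0.41, 0.93, 2.05, -1.81]
[1, 0, -1] [-184.0, 512.0, 979.0] T 57.7 psi 75.0 xax [-0.17, 0.57, 0.8] q [-2.59, 0.35, 1.24, 0.06, -0.14, 1.94, -1.61]
```

```bash
python3 -m creep '[[[1,0,-1],0,85],[[1,0,-1],0,85],[[1,0,-1],0,85],[[1,0,-1],0,85],[[1,0,-1],0,85],[[1,0,-1],0,85],[[1,0,-1],0,85],[[1,0,-1],0,85]]' >/dev/null;python3 -m creep '[[[1,0,-1],0,85],[[1,0,-1],0,85],[[1,0,-1],0,85],[[1,0,-1],0,85],[[1,0,-1],0,85],[[1,0,-1],0,85],[[1,0,-1],0,85],[[1,0,-1],0,85]]'>/dev/null;  cat > plan.py <<'E'
from sim import *
from h import r,st
def run(q,p1,n=None,twist=0,w=600,v=True):
    """straight world move by sim rows; returns rows used"""
    t,A=fk(q,P,SG); d=A.inv().apply(np.array(p1,float)-t)/25
    n=n or int(np.ceil(max(np.abs(d).max(),abs(twist)/5,1)))
    for i in range(n): 
        q=step(q,[d/n,twist/5/n],w); 
        # shift axes turn with twist: recompute
        if twist: t2,A2=fk(q,P,SG); d=A2.inv().apply(np.array(p1,float)-t2)/25*n/max(n-i-1,1)
    if v: print(n,'rows',(d/n).round(2).tolist(),'->',*show(q))
    return q
E
python3 -c "
from plan import *
st()
q=np.array(r.state()['q'])
for p in([-100,600,600],[150,550,480],[350,400,400],[450,100,330],[434,-140,200]): q=run(q,p)
"
```

```text
T 54.4 psi 74.3
[[-0.164, 0.962, 0.22], [0.619, -0.073, 0.782], [0.768, 0.265, -0.583]]
{'time': 13.4, 'q': [-2.483, 0.323, -0.319, 0.058, 1.299, 2.029, -1.639], 'eef_pos': [-180.396, 503.328, 959.069], 'tool_rot': [0.611, 0.647, 0.405, -0.212], 'force': [0.893, -0.018, -0.274], 'gripper_width': 0.994, 'grasp_force': 0.0}
12 rows [-0.77, -0.08, 1.0] -> [-100.0, 600.0, 600.0] T 54.4 psi 74.0 xax [-0.16, 0.62, 0.77] q [-2.08, -0.29, -0.05, 1.64, 0.71, 1.16, -2.16]
9 rows [-0.73, 0.94, 0.38] -> [127.0, 635.0, 499.0] T 50.7 psi 71.0 xax [-0.15, 0.68, 0.72] q [-1.37, -0.3, -0.14, 1.81, 0.26, 0.78, -1.59]
11 rows [-0.96, 0.75, -0.19] -> [380.0, 482.0, 408.0] T 47.2 psi 71.0 xax [-0.13, 0.72, 0.68] q [-0.64, -0.3, -0.08, 1.96, -0.56, 0.8, -0.44]
14 rows [-0.96, 0.22, -0.56] -> [480.0, 114.0, 328.0] T 46.5 psi 72.0 xax [-0.13, 0.72, 0.68] q [0.05, -0.17, 0.19, 2.0, -0.81, 1.33, 0.49]
11 rows [-0.96, -0.22, -0.36] -> [434.0, -140.0, 200.0] T 46.5 psi 72.0 xax [-0.13, 0.72, 0.68] q [0.34, 0.19, 0.49, 1.94, -0.77, 1.55, 1.11]
```

```bash
python3 -c "
from plan import *
q0=np.array(r.state()['q'])
for path in ([[-100,620,800],[100,750,600],[350,600,450],[500,300,380],[480,60,330],[434,-170,220]],[[-100,620,850],[200,650,750],[450,400,600],[500,200,450],[434,-170,250]],[[-100,620,900],[250,550,850],[480,150,700],[500,0,500],[434,-170,250]]):
    q=q0; print()
    for p in path: q=run(q,p)
"
```

```text
8 rows [-0.33, 0.14, 0.99] -> [-100.0, 620.0, 800.0] T 54.4 psi 74.0 xax [-0.16, 0.62, 0.77] q [-1.97, -0.08, -0.14, 1.04, 0.63, 1.45, -1.89]
11 rows [-0.39, 0.47, 0.95] -> [100.0, 750.0, 600.0] T 54.4 psi 74.0 xax [-0.16, 0.62, 0.77] q [-1.8, -0.09, 0.19, 1.47, 0.34, 0.86, -1.64]
10 rows [-1.0, 0.85, 0.1] -> [350.0, 600.0, 450.0] T 54.4 psi 74.0 xax [-0.16, 0.62, 0.77] q [-1.7, -0.3, 0.62, 1.89, -0.11, 0.58, -0.89]
11 rows [-0.96, 0.54, -0.59] -> [500.0, 300.0, 380.0] T 54.4 psi 74.0 xax [-0.16, 0.62, 0.77] q [-0.8, -0.24, 0.6, 2.0, -0.83, 1.02, 0.21]
8 rows [-0.92, -0.07, -0.82] -> [480.0, 60.0, 330.0] T 54.4 psi 74.0 xax [-0.16, 0.62, 0.77] q [-0.68, -0.19, 1.05, 2.01, -0.8, 1.4, 0.62]
9 rows [-0.97, -0.25, -0.56] -> [434.0, -170.0, 220.0] T 54.4 psi 74.0 xax [-0.16, 0.62, 0.77] q [-0.02, 0.51, 1.09, 1.85, -1.0, 1.91, 1.36]

7 rows [-0.16, 0.24, 0.97] -> [-100.0, 620.0, 850.0] T 54.4 psi 74.0 xax [-0.16, 0.62, 0.77] q [-1.92, 0.0, -0.21, 0.84, 0.65, 1.55, -1.82]
11 rows [-0.39, 0.94, 0.54] -> [200.0, 650.0, 750.0] T 54.4 psi 74.0 xax [-0.16, 0.62, 0.77] q [-1.7, -0.16, 0.3, 1.22, 
[... 448 characters left out ...]
ows [0.07, 0.36, 0.94] -> [-100.0, 620.0, 900.0] T 54.4 psi 74.0 xax [-0.16, 0.62, 0.77] q [-1.89, 0.13, -0.34, 0.57, 0.75, 1.69, -1.75]
14 rows [-0.4, 0.94, 0.15] -> [250.0, 550.0, 850.0] T 54.4 psi 74.0 xax [-0.16, 0.62, 0.77] q [-1.53, -0.16, 0.32, 0.98, -0.04, 1.37, -1.14]
17 rows [-0.94, 0.5, -0.41] -> [480.0, 150.0, 700.0] T 54.4 psi 74.0 xax [-0.16, 0.62, 0.77] q [-0.44, -0.17, 0.56, 1.32, -0.85, 1.71, -0.06]
10 rows [-1.0, -0.09, 0.01] -> [500.0, 0.0, 500.0] T 54.4 psi 74.0 xax [-0.16, 0.62, 0.77] q [-0.31, -0.06, 0.82, 1.63, -0.89, 1.75, 0.48]
12 rows [-0.95, -0.39, -0.01] -> [434.0, -170.0, 250.0] T 54.4 psi 74.0 xax [-0.16, 0.62, 0.77] q [0.07, 0.38, 0.95, 1.83, -0.93, 1.87, 1.25]
```

```bash
python3 -c "
from plan import *
q0=np.array(r.state()['q'])
for d in([1,0,-1],[1,0,0],[0,0,-1],[1,-1,-1],[1,1,-1],[1,1,0],[1,-1,0]):
    q=q0
    for i in range(8): q=step(q,[d,0],600)
    print(d,*show(q))
"
```

```text
[1, 0, -1] [-196.0, 443.0, 1031.0] T 64.0 psi 79.0 xax [-0.2, 0.47, 0.86] q [-2.86, 0.3, 1.24, 0.06, 0.11, 1.92, -1.61]
[1, 0, 0] [-180.0, 585.0, 988.0] T 61.6 psi 77.0 xax [-0.19, 0.51, 0.84] q [-2.43, 0.39, 1.24, 0.06, -0.29, 1.8, -1.6]
[0, 0, -1] [-181.0, 417.0, 995.0] T 56.9 psi 77.0 xax [-0.18, 0.58, 0.8] q [-2.86, 0.29, 1.24, 0.06, 0.1, 2.05, -1.6]
[1, -1, -1] [-351.0, 485.0, 969.0] T 63.5 psi 81.0 xax [-0.2, 0.47, 0.86] q [-2.86, 0.46, 1.24, 0.06, 0.01, 1.87, -1.79]
[1, 1, -1] [-32.0, 405.0, 1072.0] T 65.3 psi 77.0 xax [-0.2, 0.46, 0.87] q [-2.82, 0.13, 1.24, 0.06, 0.17, 1.93, -1.42]
[1, 1, 0] [-2.0, 568.0, 1028.0] T 62.4 psi 76.0 xax [-0.19, 0.5, 0.84] q [-2.03, 0.27, 1.24, 0.06, -0.6, 1.79, -1.41]
[1, -1, 0] [-353.0, 593.0, 927.0] T 62.1 psi 79.0 xax [-0.19, 0.5, 0.85] q [-2.64, 0.53, 1.24, 0.06, -0.17, 1.78, -1.8]
```

Use [1,1,0] for 5 rows then head down.

```bash
python3 -m creep '[[[1,1,0],0,85],[[1,1,0],0,85],[[1,1,0],0,85],[[1,1,0],0,85],[[1,1,0],0,85],[[1,1,0],0,85]]' >/dev/null;  python3 -c "
from plan import *
st()
q0=np.array(r.state()['q'])
for path in ([[100,700,750],[350,550,600],[500,250,450],[480,-160,250]],[[250,580,800],[480,200,650],[500,0,450],[480,-160,250]]):
    q=q0; print()
    for p in path: q=run(q,p)
"
```

```text
T 60.1 psi 75.6
[[-0.183, 0.959, 0.216], [0.536, -0.086, 0.84], [0.824, 0.27, -0.498]]
{'time': 14.15, 'q': [-2.131, 0.257, 0.276, 0.058, 0.445, 1.855, -1.478], 'eef_pos': [-38.869, 552.209, 1011.463], 'tool_rot': [0.592, 0.632, 0.439, -0.241], 'force': [0.233, -0.216, -0.483], 'gripper_width': 0.996, 'grasp_force': 0.0}

12 rows [-0.55, 0.16, 0.94] -> [100.0, 700.0, 750.0] T 60.1 psi 76.0 xax [-0.18, 0.54, 0.82] q [-2.12, -0.19, 0.42, 1.29, 0.44, 1.03, -1.63]
10 rows [-1.0, 0.85, 0.01] -> [353.0, 554.0, 601.0] T 59.9 psi 76.0 xax [-0.18, 0.54, 0.82] q [-0.8, -0.29, -0.01, 1.7, -0.61, 0.84, -0.55]
13 rows [-0.97, 0.39, -0.45] -> [511.0, 257.0, 452.0] T 59.6 psi 76.0 xax [-0.18, 0.54, 0.82] q [-0.18, -0.16, 0.2, 1.88, -1.03, 1.29, 0.33]
16 rows [-0.96, -0.13, -0.63] -> [480.0, -160.0, 250.0] T 59.6 psi 76.0 xax [-0.18, 0.54, 0.82] q [0.33, 0.42, 0.59, 1.74, -0.96, 1.85, 1.17]

9 rows [-0.95, 0.97, 0.84] -> [250.0, 580.0, 800.0] T 60.1 psi 76.0 xax [-0.18, 0.54, 0.82] q [-1.78, -0.3, 0.42, 1.25, 0.12, 1.11, -1.23]
15 rows [-0.99, 0.57, -0.52] -> [497.0, 211.0, 663.0] T 59.2 psi 76.0 xax [-0.18, 0.55, 0.82] q [-0.14, -0.15, 0.24, 1.45, -0.98, 1.6, 0.02]
12 rows [-0.97, -0.12, -0.22] -> [500.0, 0.0, 450.0] T 59.2 psi 76.0 xax [-0.18, 0.55, 0.82] q [0.06, 0.02, 0.52, 1.72, -0.98, 1.77, 0.63]
10 rows [-0.99, -0.24, -0.14] -> [480.0, -160.0, 250.0] T 59.2 psi 76.0 xax [-0.18, 0.55, 0.82] q [0.31, 0.42, 0.61, 1.74, -0.96, 1.85, 1.17]
```

```bash
python3 -m creep '[[[-0.55,0.16,0.94],0,85],[[-0.55,0.16,0.94],0,85],[[-0.55,0.16,0.94],0,85],[[-0.55,0.16,0.94],0,85],[[-0.55,0.16,0.94],0,85],[[-0.55,0.16,0.94],0,85],[[-0.55,0.16,0.94],0,85],[[-0.55,0.16,0.94],0,85]]' >/dev/null; python3 -m creep '[[[-0.55,0.16,0.94],0,85],[[-0.55,0.16,0.94],0,85],[[-0.55,0.16,0.94],0,85],[[-0.55,0.16,0.94],0,85]]' >/dev/null;python3 -m creep '[[[-1,0.85,0],0,85],[[-1,0.85,0],0,85],[[-1,0.85,0],0,85],[[-1,0.85,0],0,85],[[-1,0.85,0],0,85],[[-1,0.85,0],0,85],[[-1,0.85,0],0,85],[[-1,0.85,0],0,85]]' >/dev/null;python3 -m creep '[[[-1,0.8,0],0,85],[[-1,0.8,0],0,85]]' >/dev/null;  python3 -c "
from plan import *
st()
q=np.array(r.state()['q'])
for p,t in (([500,250,450],0),([480,-160,250],18)):
    q=run(q,p,twist=t)
"
```

```text
T 59.2 psi 75.9
[[-0.187, 0.96, 0.209], [0.549, -0.075, 0.833], [0.815, 0.27, -0.513]]
{'time': 16.9, 'q': [-0.773, -0.302, -0.115, 1.626, -0.519, 0.887, -0.696], 'eef_pos': [308.112, 571.734, 635.894], 'tool_rot': [0.592, 0.637, 0.433, -0.238], 'force': [-0.907, 0.158, -0.404], 'gripper_width': 0.992, 'grasp_force': 0.0}
15 rows [-0.97, 0.42, -0.35] -> [520.0, 266.0, 457.0] T 58.3 psi 77.0 xax [-0.18, 0.56, 0.81] q [-0.22, -0.13, 0.21, 1.84, -1.01, 1.29, 0.3]
16 rows [-0.0, 0.0, -0.0] -> [480.0, -160.0, 250.0] T 58.3 psi 77.0 xax [0.12, 0.51, 0.85] q [0.3, 0.42, 0.62, 1.73, -0.95, 1.85, 0.85]
```

```bash
python3 -m creep '[[[-0.97,0.42,-0.35],0,85],[[-0.97,0.42,-0.35],0,85],[[-0.97,0.42,-0.35],0,85],[[-0.97,0.42,-0.35],0,85],[[-0.97,0.42,-0.35],0,85],[[-0.97,0.42,-0.35],0,85],[[-0.97,0.42,-0.35],0,85],[[-0.97,0.42,-0.35],0,85]]' >/dev/null; python3 -m creep '[[[-0.97,0.42,-0.35],0,85],[[-0.97,0.42,-0.35],0,85],[[-0.97,0.42,-0.35],0,85],[[-0.97,0.42,-0.35],0,85],[[-0.97,0.42,-0.35],0,85],[[-0.97,0.42,-0.35],0,85],[[-0.97,0.42,-0.35],0,85],[[0,0,0],0,85]]' >/dev/null;python3 -m creep '[[[-0.96,0,-0.6],0.91,85],[[-0.96,0,-0.6],0.91,85],[[-0.96,-0.1,-0.6],0.91,85],[[-0.96,-0.1,-0.6],0.91,85],[[-0.96,-0.2,-0.6],0,85],[[-0.96,-0.2,-0.6],0,85],[[-0.96,-0.2,-0.6],0,85],[[0,0,0],0,85]]' >/dev/null;  cat >> plan.py <<'E'
def to(p,n=None):
    """rows to bring TCP to p from now"""
    s=r.state(); A=R.from_quat(s['tool_rot']); d=A.inv().apply(np.array(p,float)-s['eef_pos'])/25
    k=n or int(np.ceil(np.abs(d).max())); print('go',np.round(p).tolist(),k,'x',(d/k).round(2).tolist())
def dz(): return R.from_quat(r.state()['tool_rot']).as_matrix()[:,2]
E
python3 -c "
from plan import *
st()
c=np.array([434.3,-58.3,50]);d=dz()
to(c-106*d)
q=run(np.array(r.state()['q']),c-106*d); q=run(q,c+24*d); q=run(q,c+24*d+[0,0,150]); q=run(q,[602,0,220])
for i in range(3): q=run(q,[602,0,220],twist=60)
"
```

```text
T 58.4 psi 76.6
[[0.132, 0.972, 0.197], [0.507, -0.237, 0.829], [0.852, -0.01, -0.524]]
{'time': 19.9, 'q': [-0.046, -0.099, 0.432, 1.974, -0.963, 1.522, 0.326], 'eef_pos': [476.066, 93.587, 368.213], 'tool_rot': [0.688, 0.537, 0.381, -0.305], 'force': [-0.001, 0.481, 0.146], 'gripper_width': 0.998, 'grasp_force': 0.0}
go [413.0, -146.0, 106.0] 15 x [-0.94, -0.0, -0.2]
15 rows [-0.95, -0.0, -0.19] -> [413.0, -146.0, 106.0] T 58.4 psi 77.0 xax [0.13, 0.51, 0.85] q [0.36, 0.54, 0.61, 1.94, -0.93, 1.7, 1.14]
6 rows [-0.0, 0.0, 0.87] -> [439.0, -38.0, 37.0] T 58.4 psi 77.0 xax [0.13, 0.51, 0.85] q [0.23, 0.56, 0.51, 2.1, -1.08, 1.5, 1.18]
6 rows [0.85, -0.01, -0.52] -> [439.0, -38.0, 187.0] T 58.4 psi 77.0 xax [0.13, 0.51, 0.85] q [0.17, 0.26, 0.57, 2.06, -0.95, 1.61, 0.88]
6 rows [0.46, 0.99, 0.31] -> [602.0, 0.0, 220.0] T 58.4 psi 77.0 xax [0.13, 0.51, 0.85] q [0.07, 0.42, 0.48, 1.77, -1.12, 1.58, 0.67]
12 rows [0.0, -0.0, -0.0] -> [602.0, -0.0, 220.0] T 58.4 psi 77.0 xax [0.91, 0.05, 0.42] q [0.0, 0.43, 0.57, 1.77, -1.15, 1.61, -0.36]
12 rows [-0.0, -0.0, -0.0] -> [602.0, -0.0, 220.0] T 58.4 psi 77.0 xax [0.78, -0.46, -0.43] q [-0.07, 0.46, 0.67, 1.78, -1.18, 1.64, -1.39]
12 rows [-0.0, -0.0, -0.0] -> [602.0, -0.0, 220.0] T 58.4 psi 77.0 xax [-0.13, -0.51, -0.85] q [-0.14, 0.48, 0.76, 1.78, -1.21, 1.67, -2.42]
```

```bash
python3 -m creep '[[[-0.94,0,-0.2],0,85],[[-0.94,0,-0.2],0,85],[[-0.94,0,-0.2],0,85],[[-0.94,0,-0.2],0,85],[[-0.94,0,-0.2],0,85],[[-0.94,0,-0.2],0,85],[[-0.94,0,-0.2],0,85],[[-0.94,0,-0.2],0,85]]' >/dev/null; python3 -m creep '[[[-0.94,0,-0.2],0,85],[[-0.94,0,-0.2],0,85],[[-0.94,0,-0.2],0,85],[[-0.94,0,-0.2],0,85],[[-0.94,0,-0.2],0,85],[[-0.94,0,-0.2],0,85],[[-0.94,0,-0.2],0,85],[[0,0,0],0,85]]' >/dev/null; python3 -c "
from plan import *
from h import *
st(); c=np.array([434.3,-58.3,50]);d=dz(); to(c-40*d);to(c+24*d)
snap('scene','s1'); im,D=snap('wrist','w1'); o=np.vstack([cv2.imread('pics/s1.png')[100:300,150:550],cv2.resize(cv2.imread('pics/w1.png'),(400,250))]); cv2.imwrite('pics/v1.png',o)
"
```

```text
T 58.4 psi 76.8
[[0.129, 0.972, 0.194], [0.507, -0.233, 0.83], [0.852, -0.009, -0.523]]
{'time': 21.9, 'q': [0.336, 0.543, 0.625, 1.935, -0.941, 1.712, 1.14], 'eef_pos': [417.456, -145.626, 107.449], 'tool_rot': [0.687, 0.539, 0.381, -0.305], 'force': [0.375, 0.198, -0.118], 'gripper_width': 0.994, 'grasp_force': 0.0}
go [427.0, -91.0, 71.0] 3 x [-0.03, -0.05, 0.88]
go [439.0, -38.0, 37.0] 6 x [-0.02, -0.02, 0.87]
```

View pics/v1.png

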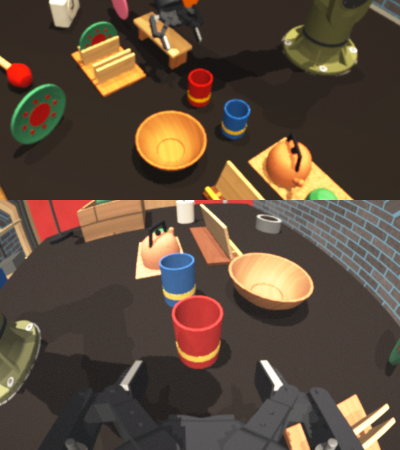

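```bash
python3 -m creep '[[[-0.02,-0.02,0.87],0,85],[[-0.02,-0.02,0.87],0,85],[[-0.02,-0.02,0.87],0,85],[[-0.02,-0.02,0.87],0,85],[[-0.02,-0.02,0.87],0,85],[[-0.02,-0.02,0.87],0,85],[[0,0,0],0,85]]'; python3 -m creep '[[[0,0,0],0,40],[[0,0,0],0,40],[[0,0,0],0,40],[[0,0,0],0,40],[[0,0,0],0,40],[[0,0,0],0,40]]'; python3 -c "
from plan import *
to(r.state()['eef_pos']+np.array([0,0,150]))
"
```

```text
time: 22.88
eef_pos: [439.0, -35.7, 36.8]
tool_rot: [0.685, 0.54, 0.381, -0.306]
force: [0.4, -0.3, -0.6]
gripper_width: 0.991
grasp_force: 0.0
time: 23.62
eef_pos: [440.0, -38.8, 38.1]
tool_rot: [0.686, 0.54, 0.382, -0.304]
force: [-0.9, -2.6, 6.1]
gripper_width: 0.712
grasp_force: 65.0
go [440.0, -39.0, 188.0] 6 x [0.85, -0.0, -0.52]
```

```bash
python3 -m creep '[[[0.43,0,-0.26],0,40],[[0.85,0,-0.52],0,40],[[0.85,0,-0.52],0,40],[[0.85,0,-0.52],0,40],[[0.85,0,-0.52],0,40],[[0.85,0,-0.52],0,40],[[0.43,0,-0.26],0,40],[[0,0,0],0,40]]'; python3 -c "
from plan import *
from h import *
im,D=snap('top','t2'); W=cloud('top',D); w=W[145:222,235:340].reshape(-1,3); hs=cv2.cvtColor(im,cv2.COLOR_RGB2HSV)[145:222,235:340].reshape(-1,3)
w=w[(w[:,2]>50)&(w[:,2]<64)&(w[:,0]>500)]; print(len(w),cv2.minEnclosingCircle(w[:,:2].astype(np.float32)))
to([616,101,155]); q=run(np.array(r.state()['q']),[616,101,155])
for i in range(3): q=run(q,[616,101,155],twist=60)
cv2.imwrite('pics/v2.png',cv2.resize(im[120:300,200:400,::-1],None,fx=3,fy=3))
"
```

```text
time: 24.62
eef_pos: [440.6, -37.6, 187.6]
tool_rot: [0.685, 0.541, 0.382, -0.304]
force: [0.3, 0.5, -1.2]
gripper_width: 0.711
grasp_force: 64.9
599 ((594.0018920898438, 72.03217315673828), 115.71772003173828)
go [616, 101, 155] 7 x [0.37, 0.8, 0.95]
7 rows [0.36, 0.79, 0.95] -> [616.0, 101.0, 155.0] T 58.4 psi 77.0 xax [0.13, 0.51, 0.85] q [-0.06, 0.45, 0.43, 1.88, -1.23, 1.4, 0.72]
12 rows [0.0, -0.0, -0.0] -> [616.0, 101.0, 155.0] T 58.4 psi 77.0 xax [0.91, 0.05, 0.42] q [-0.12, 0.46, 0.51, 1.88, -1.25, 1.42, -0.32]
12 rows [-0.0, -0.0, -0.0] -> [616.0, 101.0, 155.0] T 58.4 psi 77.0 xax [0.78, -0.45, -0.43] q [-0.19, 0.48, 0.58, 1.88, -1.28, 1.45, -1.35]
12 rows [-0.0, -0.0, -0.0] -> [616.0, 101.0, 155.0] T 58.4 psi 77.0 xax [-0.13, -0.51, -0.85] q [-0.24, 0.5, 0.66, 1.88, -1.31, 1.48, -2.39]
```

View pics/v2.png

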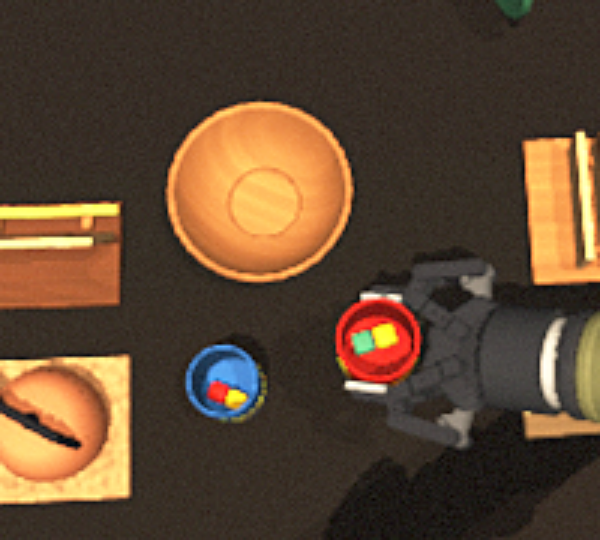

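```bash
python3 -m creep '[[[0.2,0.4,0.5],0,40],[[0.37,0.8,0.95],0,40],[[0.37,0.8,0.95],0,40],[[0.37,0.8,0.95],0,40],[[0.37,0.8,0.95],0,40],[[0.37,0.8,0.95],0,40],[[0.37,0.8,0.95],0,40],[[0.2,0.4,0.4],0,40]]'; python3 -m creep '[[[0,0,0],1,40],[[0,0,0],1,40],[[0,0,0],1,40],[[0,0,0],1,40],[[0,0,0],1,40],[[0,0,0],1,40],[[0,0,0],1,40],[[0,0,0],1,40]]' >/dev/null; python3 -m creep '[[[0,0,0],1,40],[[0,0,0],1,40],[[0,0,0],1,40],[[0,0,0],1,40],[[0,0,0],1,40],[[0,0,0],1,40],[[0,0,0],1,40],[[0,0,0],1,40]]' >/dev/null; python3 -m creep '[[[0,0,0],1,40],[[0,0,0],1,40],[[0,0,0],1,40],[[0,0,0],1,40],[[0,0,0],1,40],[[0,0,0],1,40],[[0,0,0],1,40],[[0,0,0],1,40]]' ; python3 -m creep '[[[0,0,0],1,40],[[0,0,0],1,40],[[0,0,0],1,40],[[0,0,0],1,40],[[0,0,0],1,40],[[0,0,0],1,40],[[0,0,0],1,40],[[0,0,0],1,40]]' >/dev/null; python3 -m creep '[[[0,0,0],1,40],[[0,0,0],1,40],[[0,0,0],1,40],[[0,0,0],1,40],[[0,0,0],0,40],[[0,0,0],0,40],[[0,0,0],0,40],[[0,0,0],0,40]]';python3 -c "
from h import *
im,D=snap('scene','s3'); im2,_=snap('top','t3'); o=np.hstack([cv2.resize(im[120:300,230:430],None,fx=2,fy=2),cv2.resize(im2[130:310,210:410],None,fx=2,fy=2)]);cv2.imwrite('pics/v3.png',o[:,:,::-1])"
```

```text
time: 25.68
eef_pos: [617.5, 102.9, 154.6]
tool_rot: [0.685, 0.541, 0.38, -0.306]
force: [-0.8, -0.3, -0.4]
gripper_width: 0.714
grasp_force: 64.9
time: 28.68
eef_pos: [617.0, 99.9, 155.3]
tool_rot: [0.81, -0.325, -0.074, -0.482]
force: [0.1, -0.1, -1.2]
gripper_width: 0.717
grasp_force: 65.0
time: 30.68
eef_pos: [617.0, 100.2, 155.7]
tool_rot: [-0.54, 0.686, 0.304, 0.381]
force: [-0.2, -0.2, 0.1]
gripper_width: 0.713
grasp_force: 65.3
```

View pics/v3.png

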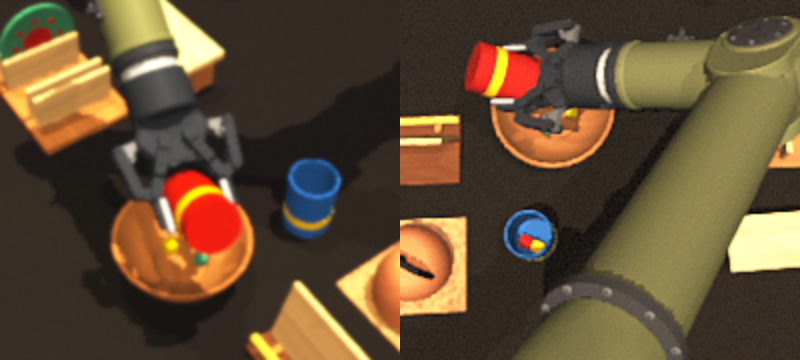

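```bash
python3 -c "
from plan import *
q=np.array(r.state()['q'])
for k in range(36): q=step(q,[[0,0,-.25],-1],600)
print(*show(q))
for p in([410,-205,200],[409,-216,121]): q=run(q,p)
"
```

```text
[574.0, -87.0, 277.0] T 58.4 psi 77.0 xax [0.13, 0.51, 0.85] q [0.2, 0.41, 0.52, 1.66, -1.05, 1.75, 0.66]
6 rows [-0.97, -0.88, -0.6] -> [410.0, -205.0, 200.0] T 58.4 psi 77.0 xax [0.13, 0.51, 0.85] q [0.44, 0.47, 0.61, 1.79, -0.86, 1.86, 1.03]
3 rows [-0.97, 0.03, 0.43] -> [409.0, -216.0, 121.0] T 58.4 psi 77.0 xax [0.13, 0.51, 0.85] q [0.48, 0.6, 0.59, 1.8, -0.89, 1.79, 1.15]
```

```bash
for i in 1 2 3 4; do :; done; python3 -m creep '[[[0,0,-0.25],-1,40],[[0,0,-0.25],-1,40],[[0,0,-0.25],-1,40],[[0,0,-0.25],-1,40],[[0,0,-0.25],-1,40],[[0,0,-0.25],-1,40],[[0,0,-0.25],-1,40],[[0,0,-0.25],-1,40]]' >/dev/null;  python3 -m creep '[[[0,0,-0.25],-1,40],[[0,0,-0.25],-1,40],[[0,0,-0.25],-1,40],[[0,0,-0.25],-1,40],[[0,0,-0.25],-1,40],[[0,0,-0.25],-1,40],[[0,0,-0.25],-1,40],[[0,0,-0.25],-1,40]]' >/dev/null;  python3 -m creep '[[[0,0,-0.25],-1,40],[[0,0,-0.25],-1,40],[[0,0,-0.25],-1,40],[[0,0,-0.25],-1,40],[[0,0,-0.25],-1,40],[[0,0,-0.25],-1,40],[[0,0,-0.25],-1,40],[[0,0,-0.25],-1,40]]' >/dev/null;  python3 -m creep '[[[0,0,-0.25],-1,40],[[0,0,-0.25],-1,40],[[0,0,-0.25],-1,40],[[0,0,-0.25],-1,40],[[0,0,-0.25],-1,40],[[0,0,-0.25],-1,40],[[0,0,-0.25],-1,40],[[0,0,-0.25],-1,40]]' >/dev/null; python3 -m creep '[[[0,0,-0.25],-1,40],[[0,0,-0.25],-1,40],[[0,0,-0.25],-1,40],[[0,0,-0.25],-1,40],[[0,0,0],0,40]]'; python3 -c "
from plan import *
from h import *
print('cup off',onz('top',326,233.7,234.5)-[440.6,-37.6,0])
z=np.load('t2.npz');W=cloud('top',z['D'])
W=cloud('top',np.load('top0.npz')['D'])[225:275,360:460].reshape(-1,3);W=W[(W[:,2]>60)&(W[:,2]<80)]
for y in(-210,-235,-280,-325,-350):
  x=W[abs(W[:,1]-y)<8][:,0]; print(y,x.min().round(1),x.max().round(1))
st(); to([408,-212,200])
"
```

```text
time: 35.4
eef_pos: [573.3, -87.0, 273.7]
tool_rot: [0.686, 0.54, 0.381, -0.304]
force: [0.2, 0.1, -1.2]
gripper_width: 0.71
grasp_force: 65.3
cup off [ -6.94749878 -19.00874188 234.5       ]
-210 365.9 437.5
-235 367.0 437.9
-280 367.2 438.6
-325 368.1 438.4
-350 368.9 439.9
T 58.4 psi 76.8
[[0.127, 0.973, 0.195], [0.508, -0.232, 0.829], [0.852, -0.006, -0.524]]
{'time': 35.4, 'q': [0.197, 0.408, 0.522, 1.661, -1.053, 1.749, 0.66], 'eef_pos': [573.328, -87.002, 273.722], 'tool_rot': [0.686, 0.54, 0.381, -0.304], 'force': [0.166, 0.072, -1.158], 'gripper_width': 0.71, 'grasp_force': 65.269}
go [408, -212, 200] 6 x [-0.98, -0.88, -0.65]
```

```bash
python3 -m creep '[[[-0.98,-0.88,-0.65],0,40],[[-0.98,-0.88,-0.65],0,40],[[-0.98,-0.88,-0.65],0,40],[[-0.98,-0.88,-0.65],0,40],[[-0.98,-0.88,-0.65],0,40],[[-0.98,-0.88,-0.65],0,40],[[0,0,0],0,40]]'>/dev/null; python3 -c "
from plan import *
to([409,-214,120]);to([409,-214,109]); print(r.state()['eef_pos'])"
```

```text
go [409, -214, 120] 3 x [-0.9, 0.05, 0.55]
go [409, -214, 109] 4 x [-0.77, 0.04, 0.47]
[ 405.88634002 -213.18750864  199.12951696]
```

```bash
python3 -m creep '[[[-0.9,0.05,0.55],0,40],[[-0.9,0.05,0.55],0,40],[[-0.6,0.03,0.36],0,40],[[-0.3,0.02,0.18],0,40],[[-0.2,0,0.1],0,40],[[-0.1,0,0.06],0,40],[[0,0,0],0,40]]'; python3 -c "
from plan import *
to([409,-214,108.5])"
```

```text
time: 37.15
eef_pos: [410.5, -213.4, 113.0]
tool_rot: [0.686, 0.54, 0.381, -0.304]
force: [0.0, -0.3, -1.1]
gripper_width: 0.707
grasp_force: 65.3
go [409.0, -214.0, 108.0] 1 x [-0.17, -0.05, 0.06]
```

```bash
python3 -m creep '[[[-0.1,-0.05,0.04],0,40],[[-0.05,0,0.03],0,40],[[-0.04,0,0.02],0,40],[[0,0,0],0,40]]'; python3 -c "
from h import *
W=snap('top','t4'); st()"
```

```text
time: 37.65
eef_pos: [409.1, -213.4, 108.1]
tool_rot: [0.685, 0.54, 0.382, -0.305]
force: [-0.9, -0.4, 2.6]
gripper_width: 0.715
grasp_force: 65.4
T 58.5 psi 76.8
[[0.125, 0.973, 0.194], [0.508, -0.231, 0.83], [0.852, -0.006, -0.523]]
{'time': 37.7, 'q': [0.471, 0.619, 0.591, 1.805, -0.897, 1.783, 1.167], 'eef_pos': [409.071, -213.454, 108.045], 'tool_rot': [0.685, 0.54, 0.382, -0.305], 'force': [-0.206, 0.663, 3.578], 'gripper_width': 0.715, 'grasp_force': 65.417}
```

```bash
python3 -m creep '[[[0,0,0],0,66],[[0,0,0],0,72],[[0,0,0],0,85],[[0,0,0],0,85],[[0,0,0],0,85],[[0,0,0],0,85]]'; python3 -m creep '[[[0,0,-0.3],0,85],[[0,0,-0.8],0,85],[[0,0,-1],0,85],[[0,0,-1],0,85],[[0,0,-1],0,85],[[0,0,-1],0,85],[[0,0,-1],0,85],[[0,0,0],0,85]]'; python3 -c "
from plan import *
from h import *
im,D=snap('top','t5'); W=cloud('top',D); 
w=W[220:290,350:470].reshape(-1,3); w=w[(w[:,2]>145)&(w[:,2]<165)&(w[:,1]>-275)]; print(len(w),cv2.minEnclosingCircle(w[:,:2].astype(np.float32)))
c=np.array([427.2,77,50]);d=dz();q=np.array(r.state()['q'])
for p in([460,-150,230],c-106*d): q=run(q,p)
to([440,-100,230])
cv2.imwrite('pics/v5.png',im[120:300,200:480,::-1])
"
```

```text
time: 38.45
eef_pos: [409.1, -213.5, 107.5]
tool_rot: [0.686, 0.54, 0.381, -0.305]
force: [0.1, 0.4, -0.1]
gripper_width: 0.992
grasp_force: 0.0
time: 39.45
eef_pos: [378.4, -342.8, 188.4]
tool_rot: [0.687, 0.54, 0.381, -0.303]
force: [-0.2, -0.1, -0.1]
gripper_width: 0.995
grasp_force: 0.0
132 ((405.6432800292969, -233.1508331298828), 31.135696411132812)
7 rows [0.81, 0.19, 0.87] -> [460.0, -150.0, 230.0] T 58.3 psi 77.0 xax [0.13, 0.51, 0.85] q [0.35, 0.38, 0.55, 1.8, -0.92, 1.8, 0.88]
7 rows [-0.24, -0.48, 0.97] -> [406.0, -11.0, 106.0] T 58.3 psi 77.0 xax [0.13, 0.51, 0.85] q [0.24, 0.33, 0.48, 2.19, -0.98, 1.49, 1.05]
go [440, -100, 230] 8 x [0.83, 0.02, 0.95]
```

View pics/v5.png

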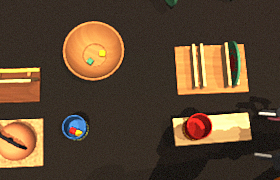

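```bash
python3 -m creep '[[[1,0,0],0,85],[[1,0,0],0,85],[[0.8,0.02,1],0,85],[[0.8,0.02,1],0,85],[[0.8,0.02,1],0,85],[[0.8,0.02,1],0,85],[[0.8,0.02,1],0,85],[[0.8,0.02,1],0,85]]'; python3 -c "
from plan import *
c=np.array([427.2,77,50]);d=dz(); to(c-106*d)"
```

```text
time: 40.5
eef_pos: [432.8, -127.7, 253.4]
tool_rot: [0.685, 0.54, 0.381, -0.305]
force: [0.6, -0.3, 0.7]
gripper_width: 0.994
grasp_force: 0.0
go [407.0, -11.0, 105.0] 7 x [-0.4, -0.29, 0.97]
```

```bash
python3 -m creep '[[[-0.4,-0.29,0.97],0,85],[[-0.4,-0.29,0.97],0,85],[[-0.4,-0.29,0.97],0,85],[[-0.4,-0.29,0.97],0,85],[[-0.4,-0.29,0.97],0,85],[[-0.4,-0.29,0.97],0,85],[[-0.4,-0.29,0.97],0,85],[[0,0,0],0,85]]'; python3 -c "
from plan import *
c=np.array([427.2,77,50]);d=dz(); to(c+24*d)"
```

```text
time: 41.5
eef_pos: [406.0, -10.6, 104.5]
tool_rot: [0.685, 0.54, 0.38, -0.307]
force: [-0.4, -0.2, 0.2]
gripper_width: 0.994
grasp_force: 0.0
go [432.0, 97.0, 37.0] 6 x [0.0, 0.01, 0.86]
```

```bash
python3 -m creep '[[[0,0.01,0.86],0,85],[[0,0.01,0.86],0,85],[[0,0.01,0.86],0,85],[[0,0.01,0.86],0,85],[[0,0.01,0.86],0,85],[[0,0.01,0.86],0,85],[[0,0,0],0,85]]'; python3 -m creep '[[[0,0,0],0,40],[[0,0,0],0,40],[[0,0,0],0,40],[[0,0,0],0,40],[[0,0,0],0,40],[[0,0,0],0,40]]';python3 -m creep '[[[0.43,0,-0.26],0,40],[[0.85,0,-0.52],0,40],[[0.85,0,-0.52],0,40],[[0.85,0,-0.52],0,40],[[0.85,0,-0.52],0,40],[[0.85,0,-0.52],0,40],[[0.43,0,-0.26],0,40],[[0,0,0],0,40]]'; python3 -c "
from plan import *
from h import *
im,D=snap('top','t6')
W=cloud('top',D);w=W[140:225,235:345].reshape(-1,3);w=w[(w[:,2]>50)&(w[:,2]<64)&(w[:,0]>500)]; print(len(w),cv2.minEnclosingCircle(w[:,:2].astype(np.float32)))
to([616,101,155]); q=run(np.array(r.state()['q']),[616,101,155])
for i in range(3): q=run(q,[616,101,155],twist=60)
cv2.imwrite('pics/v6.png',cv2.resize(im[130:290,220:400,::-1],None,fx=2,fy=2))
"
```

```text
time: 42.38
eef_pos: [433.0, 96.0, 37.1]
tool_rot: [0.685, 0.541, 0.38, -0.306]
force: [-0.1, -0.8, -0.1]
gripper_width: 0.993
grasp_force: 0.0
time: 43.12
eef_pos: [434.5, 93.2, 38.3]
tool_rot: [0.686, 0.54, 0.382, -0.304]
force: [-1.7, -3.9, 6.1]
gripper_width: 0.716
grasp_force: 65.1
time: 44.12
eef_pos: [435.3, 94.0, 188.0]
tool_rot: [0.685, 0.541, 0.382, -0.304]
force: [0.2, 0.7, -1.9]
gripper_width: 0.715
grasp_force: 65.1
589 ((617.3944091796875, 63.34754180908203), 131.625732421875)
go [616, 101, 155] 7 x [-0.01, 1.0, 0.33]
7 rows [-0.01, 1.0, 0.34] -> [616.0, 101.0, 155.0] T 58.4 psi 77.0 xax [0.13, 0.51, 0.85] q [0.06, 0.43, 0.29, 1.87, -1.19, 1.35, 0.7]
12 rows [0.0, -0.0, -0.0] -> [616.0, 101.0, 155.0] T 58.4 psi 77.0 xax [0.91, 0.05, 0.42] q [-0.01, 0.44, 0.37, 1.87, -1.21, 1.38, -0.34]
12 rows [-0.0, -0.0, -0.0] -> [616.0, 101.0, 155.0] T 58.4 psi 77.0 xax [0.78, -0.45, -0.43] q [-0.08, 0.45, 0.45, 1.88, -1.23, 1.4, -1.37]
12 rows [-0.0, -0.0, -0.0] -> [616.0, 101.0, 155.0] T 58.4 psi 77.0 xax [-0.13, -0.51, -0.85] q [-0.14, 0.47, 0.53, 1.88, -1.26, 1.43, -2.41]
```

View pics/v6.png

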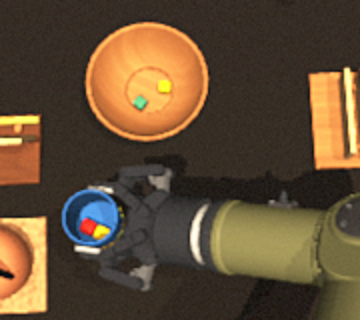

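```bash
cat >> h.py <<'E'
def bowl(f):
    z=np.load(f+'.npz');W=cloud('top',z['D'])[100:250,230:360]; m=((W[...,2]>51)&(W[...,2]<64)).astype(np.uint8)
    n,l,s,c=cv2.connectedComponentsWithStats(m,connectivity=8)
    for i in range(1,n):
        if s[i,4]>120: print('bowl?',s[i].tolist(),cv2.minEnclosingCircle(W[l==i][:,:2].astype(np.float32)))
E
python3 -c "
from h import *
bowl('top0');bowl('t5');bowl('t6');print(onz('top',293.5,170,58))"
```

```text
bowl? [26, 54, 62, 59, 563] ((601.9848022460938, 40.8245735168457), 84.44267272949219)
bowl? [33, 41, 62, 59, 554] ((638.4677124023438, 20.527538299560547), 84.60149383544922)
bowl? [33, 41, 62, 59, 550] ((638.2876586914062, 20.122180938720703), 84.42948150634766)
[636.71016989  20.33545462  58.        ]
```

```bash
python3 -c "
from plan import *
to([652,80,158]); q=run(np.array(r.state()['q']),[652,80,158])
for i in range(3): q=run(q,[652,80,158],twist=60)"
```

```text
go [652, 80, 158] 9 x [-0.02, 0.95, 0.2]
9 rows [-0.03, 0.95, 0.21] -> [652.0, 80.0, 158.0] T 58.4 psi 77.0 xax [0.13, 0.51, 0.85] q [0.08, 0.5, 0.3, 1.77, -1.18, 1.39, 0.67]
12 rows [0.0, -0.0, -0.0] -> [652.0, 80.0, 158.0] T 58.4 psi 77.0 xax [0.91, 0.05, 0.42] q [0.01, 0.51, 0.38, 1.77, -1.22, 1.42, -0.36]
12 rows [-0.0, -0.0, -0.0] -> [652.0, 80.0, 158.0] T 58.4 psi 77.0 xax [0.78, -0.45, -0.43] q [-0.06, 0.52, 0.47, 1.77, -1.25, 1.45, -1.4]
12 rows [-0.0, -0.0, -0.0] -> [652.0, 80.0, 158.0] T 58.4 psi 77.0 xax [-0.13, -0.51, -0.85] q [-0.12, 0.54, 0.55, 1.77, -1.28, 1.48, -2.43]
```

```bash
python3 -m creep '[[[0,0.5,0.1],0,40],[[0,0.95,0.2],0,40],[[0,0.95,0.2],0,40],[[0,0.95,0.2],0,40],[[0,0.95,0.2],0,40],[[0,0.95,0.2],0,40],[[0,0.95,0.2],0,40],[[-0.05,0.95,0.2],0,40]]' >/dev/null; python3 -m creep '[[[-0.05,0.95,0.2],0,40],[[0,0.45,0.1],0,40],[[0,0,0],0,40]]'; python3 -m creep '[[[0,0,0],1,40],[[0,0,0],1,40],[[0,0,0],1,40],[[0,0,0],1,40],[[0,0,0],1,40],[[0,0,0],1,40],[[0,0,0],1,40],[[0,0,0],1,40]]' >/dev/null; python3 -m creep '[[[0,0,0],1,40],[[0,0,0],1,40],[[0,0,0],1,40],[[0,0,0],1,40],[[0,0,0],1,40],[[0,0,0],1,40],[[0,0,0],1,40],[[0,0,0],1,40]]' >/dev/null; python3 -m creep '[[[0,0,0],1,40],[[0,0,0],1,40],[[0,0,0],1,40],[[0,0,0],1,40],[[0,0,0],1,40],[[0,0,0],1,40],[[0,0,0],1,40],[[0,0,0],1,40]]' >/dev/null ; python3 -m creep '[[[0,0,0],1,40],[[0,0,0],1,40],[[0,0,0],1,40],[[0,0,0],1,40],[[0,0,0],1,40],[[0,0,0],1,40],[[0,0,0],1,40],[[0,0,0],1,40]]' >/dev/null; python3 -m creep '[[[0,0,0],1,40],[[0,0,0],1,40],[[0,0,0],1,40],[[0,0,0],1,40],[[0,0,0],0,40],[[0,0,0],0,40],[[0,0,0],0,40],[[0,0,0],0,40]]';python3 -c "
from h import *
im,D=snap('scene','s7'); im2,_=snap('top','t7'); o=np.hstack([cv2.resize(im[120:300,230:430],None,fx=2,fy=2),cv2.resize(im2[130:310,210:410],None,fx=2,fy=2)]);cv2.imwrite('pics/v7.png',o[:,:,::-1])"
```

```text
time: 45.55
eef_pos: [651.4, 81.0, 159.1]
tool_rot: [0.686, 0.54, 0.381, -0.305]
force: [0.0, 0.0, -1.5]
gripper_width: 0.715
grasp_force: 65.1
time: 50.55
eef_pos: [651.4, 80.7, 160.5]
tool_rot: [-0.54, 0.686, 0.304, 0.381]
force: [0.1, -0.2, -0.7]
gripper_width: 0.715
grasp_force: 65.2
```

View pics/v7.png

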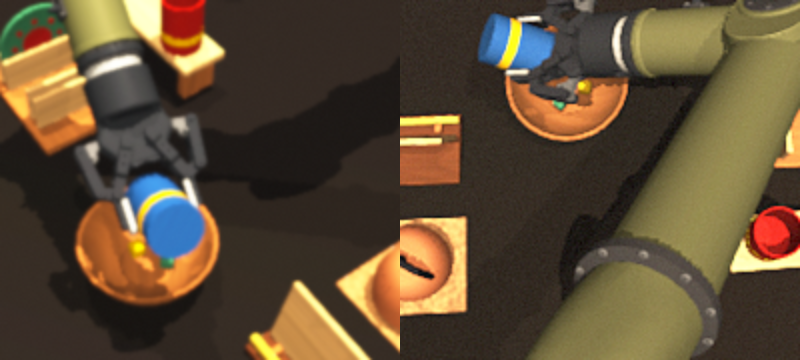

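```bash
python3 -m creep '[[[0,0,-0.5],0,40],[[0,0,0.5],0,40],[[0,0,-0.5],0,40],[[0,0,0.5],0,40],[[0,0,-0.5],0,40],[[0,0,0.5],0,40],[[0,0,0],0,40]]' >/dev/null; python3 -m creep '[[[0,0,-0.25],-1,40],[[0,0,-0.25],-1,40],[[0,0,-0.25],-1,40],[[0,0,-0.25],-1,40],[[0,0,-0.25],-1,40],[[0,0,-0.25],-1,40],[[0,0,-0.25],-1,40],[[0,0,-0.25],-1,40]]' >/dev/null;  python3 -m creep '[[[0,0,-0.25],-1,40],[[0,0,-0.25],-1,40],[[0,0,-0.25],-1,40],[[0,0,-0.25],-1,40],[[0,0,-0.25],-1,40],[[0,0,-0.25],-1,40],[[0,0,-0.25],-1,40],[[0,0,-0.25],-1,40]]' >/dev/null;  python3 -m creep '[[[0,0,-0.25],-1,40],[[0,0,-0.25],-1,40],[[0,0,-0.25],-1,40],[[0,0,-0.25],-1,40],[[0,0,-0.25],-1,40],[[0,0,-0.25],-1,40],[[0,0,-0.25],-1,40],[[0,0,-0.25],-1,40]]' >/dev/null;  python3 -m creep '[[[0,0,-0.25],-1,40],[[0,0,-0.25],-1,40],[[0,0,-0.25],-1,40],[[0,0,-0.25],-1,40],[[0,0,-0.25],-1,40],[[0,0,-0.25],-1,40],[[0,0,-0.25],-1,40],[[0,0,-0.25],-1,40]]' >/dev/null; python3 -m creep '[[[0,0,-0.25],-1,40],[[0,0,-0.25],-1,40],[[0,0,-0.25],-1,40],[[0,0,-0.25],-1,40],[[0,0,0],0,40]]'; python3 -c "
from plan import *
from h import *
im,D=snap('top','t8'); cv2.imwrite('pics/v8.png',cv2.resize(im[100:280,220:460,::-1],None,fx=2,fy=2)); bowl('t8')
cp=np.array([403.3,-327,0])+[6.5,19.2,200]; to(cp); q=run(np.array(r.state()['q']),cp); q=run(q,cp-[0,0,91])"
```

```text
time: 56.15
eef_pos: [607.8, -106.3, 278.4]
tool_rot: [0.686, 0.54, 0.381, -0.305]
force: [-0.3, -0.2, -0.6]
gripper_width: 0.714
grasp_force: 65.7
bowl? [33, 41, 62, 59, 552] ((638.6249389648438, 20.00525665283203), 84.62950897216797)
go [410.0, -308.0, 200.0] 8 x [-0.97, -0.73, -0.82]
8 rows [-0.99, -0.73, -0.82] -> [410.0, -308.0, 200.0] T 58.4 psi 77.0 xax [0.13, 0.51, 0.85] q [0.66, 0.61, 0.5, 1.55, -0.83, 1.96, 1.04]
4 rows [-0.78, 0.01, 0.48] -> [410.0, -308.0, 109.0] T 58.4 psi 77.0 xax [0.13, 0.51, 0.85] q [0.67, 0.73, 0.48, 1.58, -0.84, 1.86, 1.14]
```

View pics/v8.png

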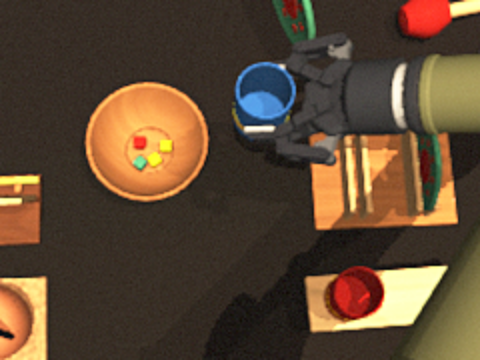

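```bash
python3 -m creep '[[[-0.5,-0.4,-0.4],0,40],[[-0.95,-0.73,-0.85],0,40],[[-0.95,-0.73,-0.85],0,40],[[-0.95,-0.73,-0.85],0,40],[[-0.95,-0.73,-0.85],0,40],[[-0.95,-0.73,-0.85],0,40],[[-0.95,-0.73,-0.85],0,40],[[-0.95,-0.73,-0.85],0,40]]' >/dev/null;python3 -m creep '[[[-0.5,-0.4,-0.4],0,40],[[0,0,0],0,40]]'; python3 -c "
from plan import *
to([410,-309,115]);to([410,-309,115],4)"
```

```text
time: 57.45
eef_pos: [406.3, -309.8, 204.1]
tool_rot: [0.687, 0.539, 0.381, -0.305]
force: [-0.2, 0.2, -0.0]
gripper_width: 0.714
grasp_force: 65.7
go [410, -309, 115] 4 x [-0.75, 0.04, 0.48]
go [410, -309, 115] 4 x [-0.75, 0.04, 0.48]
```

```bash
python3 -m creep '[[[-0.75,0.04,0.48],0,40],[[-0.75,0.04,0.48],0,40],[[-0.75,0.04,0.48],0,40],[[-0.5,0.04,0.32],0,40],[[-0.25,0,0.16],0,40],[[-0.1,0,0.06],0,40],[[0,0,0],0,40]]'; python3 -c "
from plan import *
to([410,-309,108.3])"
```

```text
time: 58.32
eef_pos: [411.0, -308.5, 113.0]
tool_rot: [0.686, 0.54, 0.381, -0.304]
force: [-0.3, -0.2, -1.0]
gripper_width: 0.718
grasp_force: 65.7
go [410.0, -309.0, 108.0] 1 x [-0.18, -0.03, 0.07]
```

```bash
python3 -m creep '[[[-0.1,-0.03,0.04],0,40],[[-0.05,0,0.03],0,40],[[-0.04,0,0.02],0,40],[[0,0,0],0,40],[[0,0,0],0,40]]'; python3 -m creep '[[[0,0,0],0,66],[[0,0,0],0,72],[[0,0,0],0,85],[[0,0,0],0,85],[[0,0,0],0,85],[[0,0,0],0,85]]'; python3 -m creep '[[[0,0,-0.3],0,85],[[0,0,-0.8],0,85],[[0,0,-1],0,85],[[0,0,-1],0,85],[[0,0,-1],0,85],[[0,0,-1],0,85],[[0,0,-1],0,85],[[0,0,0],0,85]]'; python3 -c "
from plan import *
from h import *
st(); im,D=snap('scene','s9'); im2,D=snap('top','t9'); W=cloud('top',D); 
w=W[220:290,350:470].reshape(-1,3); w=w[(w[:,2]>145)&(w[:,2]<165)]
for m in(w[:,1]>-280,w[:,1]<-285): print(m.sum(),cv2.minEnclosingCircle(w[m][:,:2].astype(np.float32)))
o=np.hstack([cv2.resize(im[90:250,200:400],None,fx=2,fy=2),cv2.resize(im2[140:300,340:540],None,fx=2,fy=2)]);cv2.imwrite('pics/v9.png',o[:,:,::-1])"
```

```text
time: 58.95
eef_pos: [410.1, -308.7, 108.4]
tool_rot: [0.685, 0.54, 0.382, -0.305]
force: [-1.6, -0.8, 5.9]
gripper_width: 0.714
grasp_force: 66.2
time: 59.7
eef_pos: [410.1, -308.6, 107.5]
tool_rot: [0.686, 0.54, 0.381, -0.305]
force: [-0.6, 0.8, -0.0]
gripper_width: 0.997
grasp_force: 0.0
time: 60.7
eef_pos: [379.2, -437.5, 188.4]
tool_rot: [0.687, 0.54, 0.382, -0.303]
force: [0.3, 0.6, 0.1]
gripper_width: 0.992
grasp_force: 0.0
T 58.3 psi 76.6
[[0.126, 0.972, 0.197], [0.51, -0.234, 0.828], [0.851, -0.003, -0.525]]
{'time': 60.7, 'q': [0.974, 0.788, 0.278, 1.219, -0.734, 2.047, 1.001], 'eef_pos': [379.186, -437.48, 188.427], 'tool_rot': [0.687, 0.54, 0.382, -0.303], 'force': [0.291, 0.6, 0.051], 'gripper_width': 0.992, 'grasp_force': 0.0}
135 ((405.458251953125, -232.926025390625), 30.96295738220215)
140 ((407.1749267578125, -324.1528015136719), 31.450403213500977)
```

View pics/v9.png

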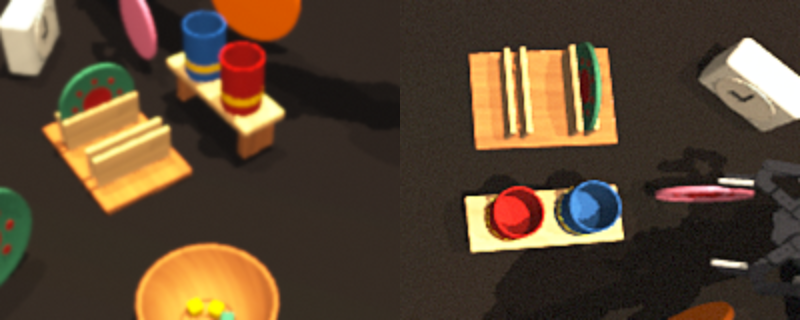

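```bash
cat > greedy.py <<'E'
from plan import *
import itertools
tgt=np.array([np.sin(np.radians(15)),0,-np.cos(np.radians(15))])
def search(q,depth=4,n=8,zmin=300,beam=6,prefs=0):
    dirs=[np.array(d) for d in itertools.product((-1,0,1),repeat=3) if any(d)]
    B=[(0,q,[])]
    for k in range(depth):
        C=[]
        for _,q0,h in B:
            A0=fk(q0,P,SG)[1]
            for d in dirs:
                x=q0; ok=True; dt=(A0.inv().apply(d)); dt=dt/np.abs(dt).max()
                for i in range(n):
                    x=step(x,[dt,0],600)
                t,A=fk(x,P,SG); 
                if t[2]<zmin or np.hypot(t[0],t[1])<300 or (t[1]<-450 and t[2]<400): continue
                C.append((np.degrees(np.arccos(A.as_matrix()[:,2]@tgt)),x,h+[(d.tolist(),dt.round(2).tolist())]))
        C.sort(key=lambda c:c[0]); B=C[:beam]
        print(k,[(round(b[0],1),fk(b[1],P,SG)[0].round().tolist()) for b in B[:3]],flush=True)
    b=B[0]; print(b[2]); print(*show(b[1])); return b[1]
if __name__=='__main__':
    q=np.array(r.state()['q']); q=run(q,[400,-420,420])
    search(q)
E
time timeout 560 python3 greedy.py
```

```text
9 rows [0.92, 0.06, -0.46] -> [401.0, -411.0, 415.0] T 58.4 psi 76.0 xax [0.13, 0.51, 0.85] q [1.68, 0.96, -1.38, 0.99, -0.08, 2.05, 0.08]
0 [(np.float64(53.0), [300.0, -433.0, 466.0]), (np.float64(53.5), [406.0, -453.0, 495.0]), (np.float64(53.5), [270.0, -328.0, 517.0])]
1 [(np.float64(49.6), [139.0, -327.0, 417.0]), (np.float64(49.9), [165.0, -417.0, 407.0]), (np.float64(50.1), [321.0, -588.0, 401.0])]
2 [(np.float64(45.2), [92.0, -377.0, 447.0]), (np.float64(45.8), [81.0, -354.0, 426.0]), (np.float64(46.0), [121.0, -465.0, 433.0])]
3 [(np.float64(39.1), [-82.0, -333.0, 329.0]), (np.float64(39.3), [-52.0, -366.0, 357.0]), (np.float64(40.8), [-25.0, -446.0, 357.0])]
[([-1, 0, 0], [-0.13, -1.0, -0.21]), ([-1, 0, 1], [0.77, -1.0, -0.85]), ([-1, 0, 0], [-0.16, -1.0, -0.46]), ([-1, 0, 1], [0.6, -0.67, -1.0])]
[-82.0, -333.0, 329.0] T 48.2 psi 47.0 xax [0.23, 0.66, 0.71] q [2.86, 0.4, -1.09, 1.6, -0.13, 2.05, 1.19]
real	0m34.800s
user	0m35.344s
sys	0m0.034s
```

```bash
cat > g2.py <<'E'
from greedy import *
q=np.array(r.state()['q']); 
a=run(q,[400,-400,330]); 
for name,pts in {'here':[], 'mid':[[480,-100,400]],'left':[[480,-100,400],[450,250,420],[250,500,450]]}.items():
    x=a
    for p in pts: x=run(x,p,v=False)
    print(name,*show(x))
    search(x,depth=4,n=14,zmin=250,beam=4)
E
time timeout 570 python3 g2.py
```

```text
6 rows [0.93, 0.07, -0.27] -> [400.0, -400.0, 330.0] T 58.4 psi 77.0 xax [0.13, 0.51, 0.85] q [1.31, 0.65, -0.36, 1.16, -0.57, 2.05, 0.62]
here [400.0, -400.0, 330.0] T 58.4 psi 77.0 xax [0.13, 0.51, 0.85] q [1.31, 0.65, -0.36, 1.16, -0.57, 2.05, 0.62]
0 [(np.float64(50.4), [221.0, -455.0, 436.0]), (np.float64(51.9), [209.0, -317.0, 476.0]), (np.float64(52.0), [392.0, -492.0, 493.0])]
1 [(np.float64(44.8), [-60.0, -377.0, 311.0]), (np.float64(46.0), [116.0, -511.0, 494.0]), (np.float64(46.3), [91.0, -398.0, 516.0])]
2 [(np.float64(29.9), [-196.0, -330.0, 342.0]), (np.float64(32.8), [-199.0, -281.0, 318.0]), (np.float64(37.8), [-101.0, -448.0, 349.0])]
3 [(np.float64(14.9), [-362.0, -298.0, 392.0]), (np.float64(15.6), [-79.0, -395.0, 491.0]), (np.float64(16.7), [-87.0, -298.0, 461.0])]
[([-1, -1, 1], [0.14, -0.48, -1.0]), ([-1, 0, 0], [-0.16, -1.0, -0.47]), ([-1, 0, 1], [0.53, -0.55, -1.0]), ([-1, 0, 1], [0.21, -0.37, -1.0])]
[-362.0, -298.0, 392.0] T 28.0 psi 21.0 xax [0.47, 0.8, 0.38] q [2.86, 0.29, -0.47, 1.29, -0.06, 2.05, 1.77]
mid [480.0, -100.0, 400.0] T 58.4 psi 77.0 xax [0.13
[... 1093 characters left out ...]
)]
1 [(np.float64(45.0), [-159.0, 493.0, 704.0]), (np.float64(47.1), [188.0, 472.0, 688.0]), (np.float64(47.8), [-263.0, 531.0, 441.0])]
2 [(np.float64(25.5), [-25.0, 425.0, 666.0]), (np.float64(33.3), [-210.0, 407.0, 530.0]), (np.float64(34.9), [-377.0, 224.0, 572.0])]
3 [(np.float64(12.7), [-135.0, 323.0, 548.0]), (np.float64(13.1), [298.0, 296.0, 540.0]), (np.float64(20.2), [-304.0, 263.0, 489.0])]
[([-1, 0, 1], [0.69, -1.0, -0.6]), ([-1, -1, -1], [-1.0, -0.53, -0.18]), ([1, -1, -1], [-1.0, 0.93, 0.06]), ([0, -1, -1], [-1.0, 0.11, 0.35])]
[-135.0, 323.0, 548.0] T 20.4 psi 39.0 xax [0.21, 0.94, 0.28] q [-2.23, -0.3, -0.12, 1.49, 0.35, 1.96, -2.47]
real	2m24.601s
user	2m25.027s
sys	0m0.071s
```

```bash
python3 -m creep '[[[0.93,0.07,-0.27],0,85],[[0.93,0.07,-0.27],0,85],[[0.93,0.07,-0.27],0,85],[[0.93,0.07,-0.27],0,85],[[0.93,0.07,-0.27],0,85],[[0.93,0.07,-0.27],0,85]]' >/dev/null; python3 -m creep '[[[0.14,-0.48,-1],0,85],[[0.14,-0.48,-1],0,85],[[0.14,-0.48,-1],0,85],[[0.14,-0.48,-1],0,85],[[0.14,-0.48,-1],0,85],[[0.14,-0.48,-1],0,85],[[0.14,-0.48,-1],0,85]]' >/dev/null;python3 -m creep '[[[0.14,-0.48,-1],0,85],[[0.14,-0.48,-1],0,85],[[0.14,-0.48,-1],0,85],[[0.14,-0.48,-1],0,85],[[0.14,-0.48,-1],0,85],[[0.14,-0.48,-1],0,85],[[0.14,-0.48,-1],0,85]]' >/dev/null; cat > g3.py <<'E'
from greedy import *
st(); search(np.array(r.state()['q']),depth=3,n=14,zmin=300,beam=6)
E
timeout 300 python3 g3.py
```

```text
T 56.5 psi 63.6
[[0.253, 0.893, 0.371], [0.49, -0.449, 0.747], [0.834, -0.007, -0.551]]
{'time': 63.3, 'q': [2.076, 0.913, -1.382, 1.138, -0.074, 2.053, 0.174], 'eef_pos': [227.619, -469.493, 390.849], 'tool_rot': [0.751, 0.461, 0.402, -0.251], 'force': [0.105, -0.688, 0.107], 'gripper_width': 0.996, 'grasp_force': 0.0}
0 [(np.float64(44.5), [73.0, -383.0, 473.0]), (np.float64(44.9), [112.0, -510.0, 456.0]), (np.float64(47.0), [269.0, -562.0, 539.0])]
1 [(np.float64(38.2), [-204.0, -422.0, 307.0]), (np.float64(42.4), [19.0, -576.0, 522.0]), (np.float64(42.5), [-4.0, -446.0, 546.0])]
2 [(np.float64(22.8), [-372.0, -67.0, 344.0]), (np.float64(25.6), [-304.0, -390.0, 371.0]), (np.float64(30.9), [-187.0, -346.0, 351.0])]
[([-1, -1, 1], [0.05, -0.27, -1.0]), ([-1, 0, 0], [-0.37, -1.0, -0.78]), ([-1, 1, 1], [0.87, -1.0, -0.87])]
[-372.0, -67.0, 344.0] T 36.4 psi 20.0 xax [0.54, 0.65, 0.53] q [2.1, 0.24, 0.91, 1.56, -0.04, 2.05, 2.27]
```

```bash
python3 -m creep '[[[0.05,-0.27,-1],0,85],[[0.05,-0.27,-1],0,85],[[0.05,-0.27,-1],0,85],[[0.05,-0.27,-1],0,85],[[0.05,-0.27,-1],0,85],[[0.05,-0.27,-1],0,85],[[0.05,-0.27,-1],0,85]]' >/dev/null;python3 -m creep '[[[0.05,-0.27,-1],0,85],[[0.05,-0.27,-1],0,85],[[0.05,-0.27,-1],0,85],[[0.05,-0.27,-1],0,85],[[0.05,-0.27,-1],0,85],[[0.05,-0.27,-1],0,85],[[0.05,-0.27,-1],0,85]]' >/dev/null;python3 -m creep '[[[-0.37,-1,-0.78],0,85],[[-0.37,-1,-0.78],0,85],[[-0.37,-1,-0.78],0,85],[[-0.37,-1,-0.78],0,85],[[-0.37,-1,-0.78],0,85],[[-0.37,-1,-0.78],0,85],[[-0.37,-1,-0.78],0,85]]' >/dev/null; python3 -m creep '[[[-0.37,-1,-0.78],0,85],[[-0.37,-1,-0.78],0,85],[[-0.37,-1,-0.78],0,85],[[-0.37,-1,-0.78],0,85],[[-0.37,-1,-0.78],0,85],[[-0.37,-1,-0.78],0,85],[[-0.37,-1,-0.78],0,85]]' >/dev/null;timeout 300 python3 g3.py
```

```text
T 50.2 psi 27.8
[[0.385, 0.624, 0.68], [0.568, -0.741, 0.359], [0.728, 0.248, -0.639]]
{'time': 66.8, 'q': [2.841, 0.726, -1.035, 1.283, -0.055, 2.052, 0.973], 'eef_pos': [-211.206, -433.087, 304.777], 'tool_rot': [0.831, 0.358, 0.423, -0.033], 'force': [0.483, -1.286, -1.721], 'gripper_width': 0.994, 'grasp_force': 0.0}
0 [(np.float64(22.2), [-373.0, -84.0, 344.0]), (np.float64(25.0), [-311.0, -392.0, 374.0]), (np.float64(31.8), [-38.0, -474.0, 592.0])]
1 [(np.float64(7.8), [-327.0, -53.0, 452.0]), (np.float64(8.1), [-506.0, -278.0, 398.0]), (np.float64(8.5), [-286.0, -423.0, 485.0])]
2 [(np.float64(1.8), [-244.0, -487.0, 532.0]), (np.float64(2.8), [-106.0, -300.0, 566.0]), (np.float64(3.7), [-661.0, 124.0, 342.0])]
[([-1, 1, 1], [0.82, -1.0, -0.86]), ([-1, -1, 1], [-0.43, 0.24, -1.0]), ([1, -1, 1], [0.2, 1.0, -0.43])]
[-244.0, -487.0, 532.0] T 16.8 psi 0.0 xax [0.7, 0.68, 0.21] q [2.64, 0.32, -0.74, 0.95, -0.07, 2.05, 1.06]
```

```bash
python3 -m creep '[[[0.26,-0.29,-1],0,85],[[0.26,-0.29,-1],0,85],[[0.26,-0.29,-1],0,85],[[0.26,-0.29,-1],0,85],[[0.26,-0.29,-1],0,85],[[0.26,-0.29,-1],0,85],[[0.26,-0.29,-1],0,85]]' >/dev/null;python3 -m creep '[[[0.26,-0.29,-1],0,85],[[0.26,-0.29,-1],0,85],[[0.26,-0.29,-1],0,85],[[0.26,-0.29,-1],0,85],[[0.26,-0.29,-1],0,85],[[0.26,-0.29,-1],0,85],[[0.26,-0.29,-1],0,85]]' >/dev/null; sed -i 's/depth=3,n=14/depth=2,n=10/' g3.py; timeout 300 python3 g3.py
```

```text
T 39.5 psi 10.1
[[0.558, 0.544, 0.627], [0.627, -0.771, 0.111], [0.544, 0.331, -0.771]]
{'time': 68.55, 'q': [2.86, 0.471, -0.655, 1.211, -0.209, 2.053, 1.288], 'eef_pos': [-314.353, -395.349, 373.571], 'tool_rot': [0.88, 0.333, 0.332, 0.062], 'force': [-0.318, 0.013, -0.137], 'gripper_width': 0.996, 'grasp_force': 0.0}
0 [(np.float64(14.8), [-416.0, -209.0, 396.0]), (np.float64(17.6), [-400.0, -392.0, 420.0]), (np.float64(17.6), [-254.0, -213.0, 428.0])]
1 [(np.float64(5.2), [-373.0, 23.0, 455.0]), (np.float64(5.5), [-530.0, -36.0, 434.0]), (np.float64(7.2), [-706.0, -203.0, 312.0])]
[([-1, 1, 1], [0.48, -0.76, -1.0]), ([0, 1, 1], [1.0, -0.44, -0.88])]
[-373.0, 23.0, 455.0] T 18.9 psi -12.0 xax [0.75, 0.63, 0.21] q [2.86, -0.05, 0.31, 1.46, -0.05, 2.05, 2.25]
```

```bash
python3 -m creep '[[[0,-0.15,-1],0,85],[[0,-0.15,-1],0,85],[[0,-0.15,-1],0,85],[[0,-0.15,-1],0,85],[[0,-0.15,-1],0,85],[[0,-0.15,-1],0,85],[[0,-0.15,-1],0,85],[[0,-0.15,-1],0,85]]' >/dev/null; timeout 300 python3 g3.py
```

```text
T 33.8 psi -1.5
[[0.647, 0.521, 0.556], [0.635, -0.773, -0.015], [0.422, 0.362, -0.831]]
{'time': 69.55, 'q': [2.86, 0.478, -0.563, 1.064, -0.216, 2.053, 1.349], 'eef_pos': [-385.342, -397.96, 409.815], 'tool_rot': [0.902, 0.321, 0.271, 0.105], 'force': [-0.381, -0.043, 0.366], 'gripper_width': 0.998, 'grasp_force': 0.0}
0 [(np.float64(12.5), [-476.0, -229.0, 440.0]), (np.float64(13.0), [-319.0, -194.0, 480.0]), (np.float64(13.5), [-659.0, -365.0, 314.0])]
1 [(np.float64(6.1), [-464.0, 37.0, 449.0]), (np.float64(6.3), [-617.0, -39.0, 402.0]), (np.float64(8.6), [-621.0, -206.0, 415.0])]
[([-1, 1, 0], [-0.01, -1.0, -0.44]), ([0, 1, 1], [1.0, -0.43, -0.95])]
[-464.0, 37.0, 449.0] T 19.1 psi -16.0 xax [0.76, 0.62, 0.2] q [2.86, 0.16, 0.42, 1.27, -0.12, 2.05, 2.33]
```

```bash
python3 -c "
from plan import *
q=np.array(r.state()['q'])
for p in([-100,-560,440],[250,-520,440],[480,-200,350]): q=run(q,p)
t,A=fk(q,P,SG); m=A.as_matrix(); ph=np.degrees(np.arctan2(m[2,1],m[2,0])); print('twist',ph)
q=run(q,[480,-200,350],twist=ph)
for p in([450,0,220],[400,0,220],[370,0,220]): q=run(q,p)
"
```

```text
12 rows [0.31, 0.95, 0.45] -> [-100.0, -560.0, 440.0] T 33.8 psi -2.0 xax [0.65, 0.63, 0.42] q [2.55, 0.33, -0.71, 1.22, -0.37, 1.81, 0.9]
11 rows [0.92, 0.55, 0.71] -> [250.0, -520.0, 440.0] T 33.8 psi -2.0 xax [0.65, 0.63, 0.42] q [2.32, 0.05, -0.93, 1.5, -0.53, 1.49, 0.52]
13 rows [0.97, -0.49, 0.61] -> [496.0, -219.0, 349.0] T 33.0 psi 1.0 xax [0.65, 0.63, 0.42] q [0.75, -0.3, -0.14, 1.96, -0.42, 1.03, -0.14]
twist 38.91758648757538
8 rows [-0.33, -0.31, -0.24] -> [490.0, -207.0, 349.0] T 31.6 psi 3.0 xax [0.85, 0.01, 0.52] q [0.74, -0.3, -0.14, 1.95, -0.42, 1.07, -0.84]
9 rows [-0.44, -0.91, 0.42] -> [513.0, -29.0, 209.0] T 28.8 psi 8.0 xax [0.88, 0.01, 0.48] q [0.26, -0.3, -0.16, 2.21, -0.23, 0.75, -1.31]
4 rows [-0.93, -0.34, -0.61] -> [489.0, -13.0, 190.0] T 25.2 psi 11.0 xax [0.91, 0.02, 0.42] q [0.23, -0.3, -0.16, 2.23, -0.22, 0.79, -1.34]
4 rows [-0.95, -0.2, -0.76] -> [466.0, -14.0, 188.0] T 21.2 psi 16.0 xax [0.94, 0.02, 0.35] q [0.25, -0.3, -0.16, 2.21, -0.23, 0.89, -1.32]
```

```bash
python3 -m creep '[[[0.31,0.95,0.45],0,85],[[0.31,0.95,0.45],0,85],[[0.31,0.95,0.45],0,85],[[0.31,0.95,0.45],0,85],[[0.31,0.95,0.45],0,85],[[0.31,0.95,0.45],0,85],[[0.31,0.95,0.45],0,85],[[0.31,0.95,0.45],0,85]]' >/dev/null;python3 -m creep '[[[0.31,0.95,0.45],0,85],[[0.31,0.95,0.45],0,85],[[0.31,0.95,0.45],0,85],[[0.31,0.95,0.45],0,85],[[0.92,0.55,0.71],0,85],[[0.92,0.55,0.71],0,85],[[0.92,0.55,0.71],0,85]]' >/dev/null;python3 -m creep '[[[0.92,0.55,0.71],0,85],[[0.92,0.55,0.71],0,85],[[0.92,0.55,0.71],0,85],[[0.92,0.55,0.71],0,85],[[0.92,0.55,0.71],0,85],[[0.92,0.55,0.71],0,85],[[0.92,0.55,0.71],0,85],[[0.92,0.55,0.71],0,85]]';python3 -m creep '[[[0.97,-0.49,0.61],0,85],[[0.97,-0.49,0.61],0,85],[[0.97,-0.49,0.61],0,85],[[0.97,-0.49,0.61],0,85],[[0.97,-0.49,0.61],0,85],[[0.97,-0.49,0.61],0,85],[[0.97,-0.49,0.61],0,85]]' >/dev/null;python3 -m creep '[[[0.97,-0.49,0.61],0,85],[[0.97,-0.49,0.61],0,85],[[0.97,-0.49,0.61],0,85],[[0.97,-0.49,0.61],0,85],[[0.97,-0.49,0.61],0,85],[[0.97,-0.49,0.61],0,85]]' >/dev/null;python3 -m creep '[[[0,0,0],1,85],[[0,0,0],1,85],[[0,0,0],1,85],[[0,0,0],1,85],[[0,0,0],1,85],[[0,0,0],1,85],[[0,0,0],1,85],[[0,0,0],0.8,85]]' >/dev/null; python3 -c "
from plan import *
st()
q0=np.array(r.state()['q'])
for pts in ([[420,-120,250],[360,-60,220]],[[400,-200,300],[330,-100,300]],[[420,-50,300],[330,-20,300]],[[430,100,300],[330,150,300]]):
  q=q0;print()
  for p in pts:q=run(q,p)
"
```

```text
time: 72.42
eef_pos: [252.4, -519.5, 439.7]
tool_rot: [0.901, 0.321, 0.272, 0.104]
force: [-0.5, -0.2, 0.7]
gripper_width: 0.998
grasp_force: 0.0
T 33.0 psi -0.1
[[0.839, 0.004, 0.544], [0.006, -1.0, -0.001], [0.544, 0.004, -0.839]]
{'time': 75.05, 'q': [0.912, -0.302, -0.183, 1.931, -0.478, 1.098, -0.709], 'eef_pos': [469.028, -253.651, 362.027], 'tool_rot': [0.959, 0.003, 0.284, 0.002], 'force': [0.259, -0.515, -0.019], 'gripper_width': 1.0, 'grasp_force': 0.0}

6 rows [-0.68, -0.9, 0.45] -> [481.0, -168.0, 238.0] T 30.3 psi 6.0 xax [0.86, 0.01, 0.5] q [0.66, -0.3, -0.15, 2.16, -0.44, 0.87, -0.83]
5 rows [-0.9, -0.88, -0.32] -> [457.0, -117.0, 185.0] T 27.0 psi 14.0 xax [0.9, 0.01, 0.44] q [0.6, -0.3, -0.16, 2.25, -0.45, 0.86, -0.85]

4 rows [-0.92, -0.54, 0.15] -> [443.0, -243.0, 293.0] T 31.1 psi 5.0 xax [0.86, 0.01, 0.52] q [0.9, -0.3, -0.15, 2.06, -0.51, 1.05, -0.62]
6 rows [-0.62, -0.98, -0.39] -> [426.0, -199.0, 282.0] T 28.0 psi 18.0 xax [0.89, 0.01, 0.45] q [0.87, -0.3, -0.15, 2.06, -0.5, 1.16, -0.65]

9 rows [-0.33, -0.91, 0.11] -> [513.0, -112.0, 294.0] T 28.7 psi 8.0 xax [0.88, 0.01, 0.48] q [0.49, -0.3, -0.15, 2.04, -0.32, 0.97, -1.08]
7 rows [-0.89, -0.56, -0.5] -> [477.0, -78.0, 285.0] T 22.5 psi 19.0 xax [0.93, 0.02, 0.37] q [0.45, -0.3, -0.15, 2.02, -0.31, 1.11, -1.12]

15 rows [-0.17, -0.94, 0.08] -> [534.0, 46.0, 301.0] T 27.8 psi 7.0 xax [0.89, 0.01, 0.46] q [0.04, -0.3, -0.15, 2.02, -0.06, 0.94, -1.63]
8 rows [-0.9, -0.55, -0.44] -> [455.0, 187.0, 290.0] T 21.6 psi 4.0 xax [0.93, 0.01, 0.37] q [-0.39, -0.3, -0.14, 2.01, 0.14, 1.1, -2.14]
```

```bash
python3 -c "
from plan import *
q0=np.array(r.state()['q'])
for y in(0,60,120):
 for z in(330,):
  q=run(q0,[575,y,z])
  for k in range(3): 
    t=fk(q,P,SG)[0]; q=run(q,[t[0]-160,t[1],t[2]],n=8)
"
```

```text
11 rows [0.26, -0.92, 0.31] -> [589.0, -10.0, 329.0] T 32.3 psi 1.0 xax [0.85, 0.01, 0.53] q [0.49, -0.25, -0.43, 1.94, -0.17, 0.87, -1.45]
8 rows [-0.68, -0.01, -0.43] -> [536.0, -15.0, 322.0] T 27.3 psi 2.0 xax [0.89, 0.01, 0.46] q [0.16, -0.3, -0.14, 1.97, -0.08, 0.99, -1.52]
8 rows [-0.71, -0.01, -0.37] -> [500.0, -24.0, 318.0] T 21.1 psi 4.0 xax [0.93, 0.01, 0.36] q [0.2, -0.3, -0.14, 1.95, -0.1, 1.12, -1.48]
8 rows [-0.75, -0.01, -0.29] -> [460.0, -39.0, 316.0] T 14.8 psi 9.0 xax [0.97, 0.01, 0.25] q [0.25, -0.3, -0.14, 1.93, -0.12, 1.26, -1.42]
13 rows [0.22, -0.96, 0.26] -> [595.0, 46.0, 330.0] T 31.9 psi 1.0 xax [0.85, 0.01, 0.53] q [0.41, -0.23, -0.48, 1.91, -0.09, 0.87, -1.62]
8 rows [-0.68, -0.01, -0.42] -> [532.0, 60.0, 323.0] T 27.4 psi 0.0 xax [0.89, 0.01, 0.46] q [-0.05, -0.3, -0.14, 1.97, 0.06, 1.0, -1.78]
8 rows [-0.71, -0.0, -0.37] -> [491.0, 87.0, 318.0] T 21.5 psi -4.0 xax [0.93, 0.01, 0.37] q [-0.15, -0.3, -0.14, 1.95, 0.1, 1.14, -1.89]
8 rows [-0.74, 0.0, -0.29] -> [439.0, 126.0, 317.0] T 16.2 psi -14.0 xax [0.96, 0.0, 0.27] q [-0.3, -0.3, -0.14, 1.93, 0.14, 1.29, -2.05]
15 rows [0.19, -1.0, 0.23] -> [601.0, 103.0, 330.0] T 31.6 psi 2.0 xax [0.85, 0.01, 0.52] q [0.33, -0.19, -0.54, 1.88, 0.0, 0.88, -1.79]
8 rows [-0.68, -0.01, -0.42] -> [517.0, 129.0, 324.0] T 28.1 psi -1.0 xax [0.88, 0.01, 0.47] q [-0.25, -0.3, -0.14, 1.97, 0.18, 1.02, -2.02]
8 rows [-0.71, -0.0, -0.38] -> [454.0, 180.0, 319.0] T 23.5 psi -9.0 xax [0.92, 0.0, 0.39] q [-0.46, -0.3, -0.14, 1.96, 0.25, 1.19, -2.25]
8 rows [-0.74, 0.02, -0.32] -> [361.0, 241.0, 316.0] T 21.0 psi -20.0 xax [0.94, -0.0, 0.34] q [-0.76, -0.3, -0.14, 1.95, 0.31, 1.37, -2.54]
```

```bash
python3 -m creep '[[[0.24,-0.94,0.28],0,85],[[0.24,-0.94,0.28],0,85],[[0.24,-0.94,0.28],0,85],[[0.24,-0.94,0.28],0,85],[[0.24,-0.94,0.28],0,85],[[0.24,-0.94,0.28],0,85]]' >/dev/null;python3 -m creep '[[[0.24,-0.94,0.28],0,85],[[0.24,-0.94,0.28],0,85],[[0.24,-0.94,0.28],0,85],[[0.24,-0.94,0.28],0,85],[[0.24,-0.94,0.28],0,85],[[0.24,-0.94,0.28],0,85]]';python3 -m creep '[[[-0.68,0,-0.43],0,85],[[-0.68,0,-0.43],0,85],[[-0.68,0,-0.43],0,85],[[-0.68,0,-0.43],0,85],[[-0.68,0,-0.43],0,85],[[-0.68,0,-0.43],0,85],[[-0.68,0,-0.43],0,85],[[-0.68,0,-0.43],0,85]]' >/dev/null;python3 -m creep '[[[-0.71,0,-0.37],0,85],[[-0.71,0,-0.37],0,85],[[-0.71,0,-0.37],0,85],[[-0.71,0,-0.37],0,85],[[-0.71,0,-0.37],0,85],[[-0.71,0,-0.37],0,85],[[-0.71,0,-0.37],0,85],[[-0.71,0,-0.37],0,85]]' >/dev/null; python3 -c "
from plan import *
st()
q=np.array(r.state()['q'])
for k in range(2): 
    t=fk(q,P,SG)[0]; q=run(q,[t[0]-160,t[1],t[2]],n=8)
"
```

```text
time: 76.55
eef_pos: [590.5, 18.0, 328.1]
tool_rot: [0.961, 0.006, 0.277, -0.004]
force: [1.3, -0.6, 0.0]
gripper_width: 0.996
grasp_force: 0.0
T 20.6 psi 2.4
[[0.936, 0.014, 0.351], [0.01, -1.0, 0.015], [0.351, -0.011, -0.936]]
{'time': 78.55, 'q': [-0.017, -0.301, -0.07, 2.014, -0.006, 1.069, -1.645], 'eef_pos': [495.054, 17.773, 286.054], 'tool_rot': [0.984, 0.006, 0.178, -0.007], 'force': [0.144, 0.773, -0.539], 'gripper_width': 0.996, 'grasp_force': 0.0}
8 rows [-0.75, -0.01, -0.28] -> [457.0, 23.0, 276.0] T 14.2 psi 2.0 xax [0.97, 0.01, 0.24] q [0.06, -0.3, -0.14, 2.01, -0.03, 1.18, -1.64]
8 rows [-0.78, -0.01, -0.2] -> [415.0, 31.0, 266.0] T 7.7 psi 1.0 xax [0.99, 0.01, 0.13] q [0.03, -0.3, -0.14, 2.01, -0.03, 1.29, -1.67]
```

```bash
python3 -m creep '[[[-0.75,0,-0.28],0,85],[[-0.75,0,-0.28],0,85],[[-0.75,0,-0.28],0,85],[[-0.75,0,-0.28],0,85],[[-0.75,0,-0.28],0,85],[[-0.75,0,-0.28],0,85],[[-0.75,0,-0.28],0,85]]' >/dev/null; python3 -c "
from plan import *
from h import *
st()
for f in('top0','t5','t9'):
  W=cloud('top',np.load(f+'.npz')['D'])
  w=W[170:232,110:250].reshape(-1,3); a=w[(w[:,2]>97)&(w[:,2]<106)&(w[:,0]<575)]
  k=np.polyfit(a[:,1],a[:,0],1); print(f,len(a),'board top x=',k,'at318',np.polyval(k,318),'yrange',np.percentile(a[:,1],[0.5,99.5]), np.median(a[:,2]))
  a=w[(w[:,2]>20)&(w[:,2]<30)&(w[:,0]>580)]; print('lip',len(a),np.polyfit(a[:,1],a[:,0],1),np.median(a,axis=0))
  b=w[(w[:,2]>8)&(w[:,2]<15)]; print('base',np.percentile(b,[.3,99.7],axis=0)[:,:2])
  p=W[150:225,420:455].reshape(-1,3);p=p[(p[:,2]>85)&(p[:,2]<140)]; print('plate',len(p),np.polyfit(p[:,0],p[:,1],1),np.percentile(p,[1,50,99],axis=0).round(1).tolist())
im=np.load('t5.npz')['im']; cv2.imwrite('pics/v10.png',np.hstack([cv2.resize(im[175:235,115:255,::-1],None,fx=3.5,fy=3.5),cv2.resize(im[150:225,400:460,::-1],(240,210))[:210]]) if 0 else cv2.resize(im[175:235,115:255,::-1],None,fx=5,fy=5,interpolation=2))
"
```

```text
T 14.7 psi 3.9
[[0.967, 0.015, 0.253], [0.011, -1.0, 0.017], [0.253, -0.014, -0.967]]
{'time': 79.425, 'q': [-0.011, -0.301, -0.076, 2.036, -0.019, 1.15, -1.639], 'eef_pos': [457.95, 18.758, 264.161], 'tool_rot': [0.992, 0.007, 0.127, -0.008], 'force': [-0.376, -0.711, -0.25], 'gripper_width': 0.995, 'grasp_force': 0.0}
top0 306 board top x= [2.77549596e-02 5.48108537e+02] at318 556.9346138838309 yrange [185.22512236 451.79233573] 100.3823840432798
lip 413 [2.33387009e-02 5.94111661e+02] [602.31642455 317.20205228  24.56224789]
base [[512.78972025 179.1352888 ]
 [616.47959527 457.74055641]]
plate 236 [-1.08076356e-02 -3.47882906e+02] [[520.1, -358.5, 86.0], [574.2, -354.0, 109.2], [627.7, -350.6, 131.7]]
t5 312 board top x= [2.71616285e-02 5.48196880e+02] at318 556.8342774353887 yrange [186.04438273 451.92081394] 100.88389230087999
lip 416 [2.42883657e-02 5.93801609e+02] [602.39416479 315.58550525  24.60421364]
base [[512.72635625 178.68875652]
 [616.23864327 457.6662882 ]]
plate 241 [-1.13028938e-02 -3.47592492e+02] [[521.1, -358.7, 85.2], [573.6, -354.0, 108.3], [627.4, -350.8, 131.9]]
t9 308 board top x= [2.72415871e-02 5.48239960e+02] at318 556.9027846946486 yrange [186.65909754 452.54408143] 100.47146779085253
lip 412 [2.53116846e-02 5.93511538e+02] [602.46528969 317.13632189  24.35165727]
base [[512.25058952 178.881883  ]
 [615.78313004 457.31380969]]
plate 239 [-1.30937347e-02 -3.46587692e+02] [[520.5, -358.2, 85.4], [573.4, -354.1, 108.8], [626.9, -350.6, 131.5]]
```

View pics/v10.png

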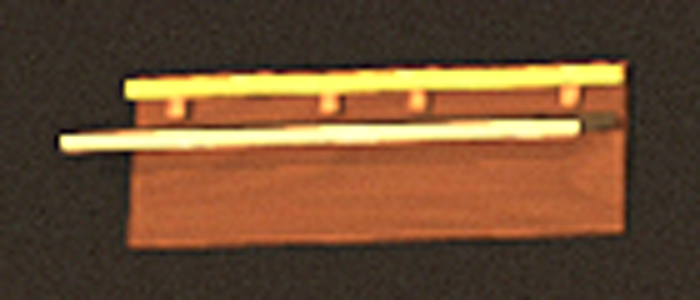

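```bash
python3 -c "
from plan import *
from h import onz
print(onz('top',213.5,194.3,22),onz('top',165.5,195.8,22))
A=R.from_quat(r.state()['tool_rot']);zt=A.as_matrix()[:,2]
g=np.array([574,-354.7,72])-38*zt
to(g+[0,0,110]); q=run(np.array(r.state()['q']),g+[0,0,110]); q=run(q,g); q=run(q,g+[0,0,160])
b=np.array([570.7,250,71])-38*zt; q2=run(q,[580,0,330]); q2=run(q2,b+[0,0,150])
for s in(87.9,-92.1):
   x=run(q2,b+[0,0,150],twist=s); x=run(x,b); t,B=fk(x,P,SG); print(B.as_matrix()[:,1])
"
```

```text
[589.27436294 251.44601154  22.        ] [592.74126407 387.14493084  22.        ]
go [564.0, -355.0, 219.0] 16 x [0.22, 0.94, 0.16]
16 rows [0.22, 0.94, 0.16] -> [564.0, -355.0, 219.0] T 14.7 psi 4.0 xax [0.97, 0.01, 0.25] q [0.31, 0.22, 0.35, 1.64, -0.27, 1.11, -0.82]
5 rows [-0.22, 0.01, 0.85] -> [564.0, -355.0, 109.0] T 14.7 psi 4.0 xax [0.97, 0.01, 0.25] q [0.33, 0.31, 0.33, 1.76, -0.34, 0.91, -0.74]
7 rows [0.23, -0.01, -0.88] -> [564.0, -355.0, 269.0] T 14.7 psi 4.0 xax [0.97, 0.01, 0.25] q [0.3, 0.2, 0.36, 1.57, -0.25, 1.2, -0.84]
15 rows [0.09, -0.95, -0.13] -> [580.0, -0.0, 330.0] T 14.7 psi 4.0 xax [0.97, 0.01, 0.25] q [-0.06, -0.05, 0.02, 1.7, -0.01, 1.24, -1.6]
10 rows [-0.14, -0.99, 0.28] -> [561.0, 249.0, 258.0] T 14.7 psi 4.0 xax [0.97, 0.01, 0.25] q [-0.31, 0.07, -0.23, 1.72, 0.14, 1.13, -2.14]
18 rows [-1.94, 1.21, -1.02] -> [607.0, 219.0, 228.0] T 12.5 psi 76.0 xax [0.33, -0.92, -0.18] q [-1.22, 0.46, 1.24, 1.62, -0.66, 1.35, -2.69]
5 rows [-0.17, 0.38, 0.97] -> [561.0, 249.0, 108.0] T 12.5 psi 76.0 xax [0.33, -0.92, -0.18] q [-1.31, 0.49, 1.18, 1.85, -0.74, 1.12, -2.65]
[-0.94094875 -0.31661142 -0.11988599]
19 rows [-0.0, 0.0, -0.0] -> [561.0, 249.0, 258.0] T 14.7 psi 4.0 xax [-0.05, 1.0, 0.0] q [-0.25, 0.07, -0.29, 1.72, 0.15, 1.13, -0.54]
6 rows [-0.0, -0.25, 0.97] -> [561.0, 249.0, 108.0] T 14.7 psi 4.0 xax [-0.05, 1.0, 0.0] q [-0.27, 0.19, -0.28, 1.9, 0.23, 0.84, -0.62]
[0.96626711 0.04756763 0.25311104]
```

```bash
python3 -m creep '[[[0.22,0.94,0.16],0,45],[[0.22,0.94,0.16],0,45],[[0.22,0.94,0.16],0,45],[[0.22,0.94,0.16],0,45],[[0.22,0.94,0.16],0,45],[[0.22,0.94,0.16],0,45],[[0.22,0.94,0.16],0,45],[[0.22,0.94,0.16],0,45]]' >/dev/null; python3 -m creep '[[[0.22,0.94,0.16],0,45],[[0.22,0.94,0.16],0,45],[[0.22,0.94,0.16],0,45],[[0.22,0.94,0.16],0,45],[[0.22,0.94,0.16],0,45],[[0.22,0.94,0.16],0,45],[[0.22,0.94,0.16],0,45],[[0.22,0.94,0.16],0,45]]' >/dev/null; python3 -c "
from plan import *
st(); g=np.array([574,-354.7,72])-38*dz(); to(g)"
```

```text
T 14.7 psi 3.9
[[0.967, 0.015, 0.253], [0.011, -1.0, 0.017], [0.253, -0.014, -0.967]]
{'time': 81.425, 'q': [0.282, 0.225, 0.38, 1.636, -0.279, 1.114, -0.811], 'eef_pos': [565.367, -355.774, 219.18], 'tool_rot': [0.992, 0.007, 0.128, -0.008], 'force': [-0.003, -1.132, 0.729], 'gripper_width': 0.528, 'grasp_force': 0.0}
go [564.0, -355.0, 109.0] 5 x [-0.23, 0.01, 0.85]
```

```bash
python3 -m creep '[[[-0.23,0.01,0.85],0,45],[[-0.23,0.01,0.85],0,45],[[-0.23,0.01,0.85],0,45],[[-0.23,0.01,0.85],0,45],[[-0.23,-0.01,0.85],0,45],[[0,0,0],0,45]]'; python3 -m creep '[[[0,0,0],0,0],[[0,0,0],0,0],[[0,0,0],0,0],[[0,0,0],0,0],[[0,0,0],0,0],[[0,0,0],0,0]]'
```

```text
time: 82.18
eef_pos: [563.1, -353.3, 107.1]
tool_rot: [0.992, 0.006, 0.126, -0.009]
force: [0.8, 0.1, 1.0]
gripper_width: 0.529
grasp_force: 0.0
time: 82.92
eef_pos: [565.2, -355.1, 111.0]
tool_rot: [0.992, 0.006, 0.129, -0.007]
force: [-0.3, 1.0, 5.9]
gripper_width: 0.072
grasp_force: 62.1
```

```bash
python3 -m creep '[[[0.12,0,-0.44],0,0],[[0.23,0,-0.88],0,0],[[0.23,0,-0.88],0,0],[[0.23,0,-0.88],0,0],[[0.23,0,-0.88],0,0],[[0.23,0,-0.88],0,0],[[0.23,0,-0.88],0,0],[[0.12,0,-0.44],0,0]]';  python3 -c "
from plan import *
from h import *
im,D=snap('scene','s11'); im2,D=snap('top','t11'); W=cloud('top',D); 
w=W[120:240,400:500].reshape(-1,3); w=w[(w[:,2]>165)&(w[:,2]<222)&(w[:,1]>-370)&(w[:,1]<-335)&(w[:,0]>500)&(w[:,0]<650)]; print(len(w),np.percentile(w,[1,50,99],axis=0).round(1).tolist(),r.state()['eef_pos'])
to([590,0,310])
o=np.hstack([cv2.resize(im[60:220,180:380],None,fx=2,fy=2),cv2.resize(im2[110:270,380:580],None,fx=2,fy=2)]);cv2.imwrite('pics/v11.png',o[:,:,::-1])"
```

```text
time: 83.92
eef_pos: [564.5, -356.5, 269.9]
tool_rot: [0.992, 0.007, 0.128, -0.008]
force: [-0.5, -0.2, -1.2]
gripper_width: 0.074
grasp_force: 61.2
246 [[522.7, -355.9, 173.5], [565.6, -353.9, 199.0], [631.1, -351.0, 221.3]] [ 564.7928428  -356.71921489  269.84637645]
go [590, 0, 310] 15 x [0.1, -0.95, -0.07]
```

View pics/v11.png

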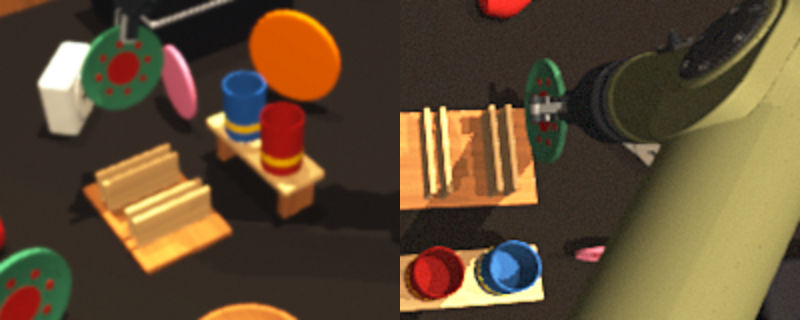

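```bash
python3 -m creep '[[[0.05,-0.5,-0.03],0,0],[[0.1,-0.95,-0.07],0,0],[[0.1,-0.95,-0.07],0,0],[[0.1,-0.95,-0.07],0,0],[[0.1,-0.95,-0.07],0,0],[[0.1,-0.95,-0.07],0,0],[[0.1,-0.95,-0.07],0,0],[[0.1,-0.95,-0.07],0,0]]' >/dev/null; python3 -m creep '[[[0.1,-0.95,-0.07],0,0],[[0.1,-0.95,-0.07],0,0],[[0.1,-0.95,-0.07],0,0],[[0.1,-0.95,-0.07],0,0],[[0.1,-0.95,-0.07],0,0],[[0.1,-0.95,-0.07],0,0],[[0.1,-0.95,-0.07],0,0],[[0,-0.5,0],0,0]]' >/dev/null;  python3 -c "
from plan import *
st(); to(np.array([570.9,250.7,71])-160*dz())
q=run(np.array(r.state()['q']),np.array([570.9,250.7,71])-160*dz()); q=run(q,fk(q,P,SG)[0],twist=-87.9); q=run(q,np.array([570.9,250.7,71])-40*dz()); print(fk(q,P,SG)[1].as_matrix()[:,1])"
```

```text
T 14.6 psi 4.1
[[0.968, 0.018, 0.252], [0.014, -1.0, 0.018], [0.252, -0.014, -0.968]]
{'time': 86.025, 'q': [-0.111, -0.031, 0.063, 1.724, -0.004, 1.193, -1.602], 'eef_pos': [587.042, 3.341, 306.117], 'tool_rot': [0.992, 0.008, 0.127, -0.008], 'force': [-0.331, 0.463, -0.409], 'gripper_width': 0.076, 'grasp_force': 61.165}
go [531.0, 248.0, 226.0] 10 x [-0.29, -0.98, 0.27]
10 rows [-0.29, -0.98, 0.27] -> [531.0, 248.0, 226.0] T 14.6 psi 4.0 xax [0.97, 0.01, 0.25] q [-0.35, 0.03, -0.2, 1.83, 0.14, 1.07, -2.17]
18 rows [-0.0, 0.0, -0.0] -> [531.0, 248.0, 226.0] T 14.6 psi 4.0 xax [0.02, 1.0, 0.02] q [-0.33, 0.03, -0.22, 1.83, 0.14, 1.07, -0.63]
5 rows [0.0, -0.0, 0.96] -> [561.0, 250.0, 110.0] T 14.6 psi 4.0 xax [0.02, 1.0, 0.02] q [-0.34, 0.18, -0.21, 1.9, 0.2, 0.84, -0.68]
[ 0.96766732 -0.02302734  0.25117664]
```

```bash
python3 -m creep '[[[-0.15,-0.5,0.14],0,0],[[-0.29,-0.98,0.27],0,0],[[-0.29,-0.98,0.27],0,0],[[-0.29,-0.98,0.27],0,0],[[-0.29,-0.98,0.27],0,0],[[-0.29,-0.98,0.27],0,0],[[-0.29,-0.98,0.27],0,0],[[-0.29,-0.98,0.27],0,0]]' >/dev/null; python3 -m creep '[[[-0.29,-0.98,0.27],0,0],[[-0.29,-0.98,0.27],-1,0],[[-0.14,-0.4,0.12],-1,0],[[0,0,0],-1,0],[[0,0,0],-1,0],[[0,0,0],-1,0],[[0,0,0],-1,0],[[0,0,0],-1,0]]' >/dev/null; python3 -m creep '[[[0,0,0],-1,0],[[0,0,0],-1,0],[[0,0,0],-1,0],[[0,0,0],-1,0],[[0,0,0],-1,0],[[0,0,0],-1,0],[[0,0,0],-1,0],[[0,0,0],-1,0]]' >/dev/null;python3 -m creep '[[[0,0,0],-1,0],[[0,0,0],-1,0],[[0,0,0],-0.6,0],[[0,0,0],0,0]]' >/dev/null; python3 -c "
from plan import *
from h import *
st(); to(np.array([570.9,250.7,71])-80*dz()); to(np.array([570.9,250.7,71])-40*dz())
im,D=snap('scene','s12'); im2,D=snap('top','t12'); W=cloud('top',D); s=r.state()
hs=cv2.cvtColor(im2,cv2.COLOR_RGB2HSV); m=(hs[...,0]>65)&(hs[...,0]<95)&(hs[...,1]>90)&(W[...,2]>110)&(W[...,2]<260); m[:,:150]=0;m[:,270:]=0
w=W[m]; print(len(w),np.percentile(w,[1,50,99],axis=0).round(1).tolist())
c=s['eef_pos']+40*dz(); nrm=R.from_quat(s['tool_rot']).as_matrix()[:,1]; print('centre exp',c,'normal offs of pts',np.percentile((w-c)@nrm,[5,50,95]).round(1),'y mid',(np.percentile(w[:,1],1)+np.percentile(w[:,1],99))/2)
o=np.hstack([cv2.resize(im[200:400,270:520],(400,320)),cv2.resize(im2[130:290,120:320],None,fx=2,fy=2)]);cv2.imwrite('pics/v12.png',o[:,:,::-1])"
```

```text
T 14.7 psi 3.8
[[0.018, 0.967, 0.253], [1.0, -0.023, 0.017], [0.022, 0.253, -0.967]]
{'time': 89.525, 'q': [-0.334, 0.02, -0.218, 1.833, 0.14, 1.065, -0.626], 'eef_pos': [530.048, 243.789, 226.392], 'tool_rot': [0.708, 0.694, 0.097, 0.083], 'force': [0.475, -1.126, -1.133], 'gripper_width': 0.073, 'grasp_force': 61.18}
go [551.0, 249.0, 148.0] 4 x [0.04, 0.0, 0.81]
go [561.0, 250.0, 110.0] 5 x [0.03, 0.0, 0.97]
101 [[520.5, 185.3, 194.5], [529.4, 212.1, 232.7], [539.0, 239.8, 253.0]]
centre exp [540.29532948 244.44606331 187.89390552] normal offs of pts [-2.2  1.   4.7] y mid 212.5758877872019
```

View pics/v12.png

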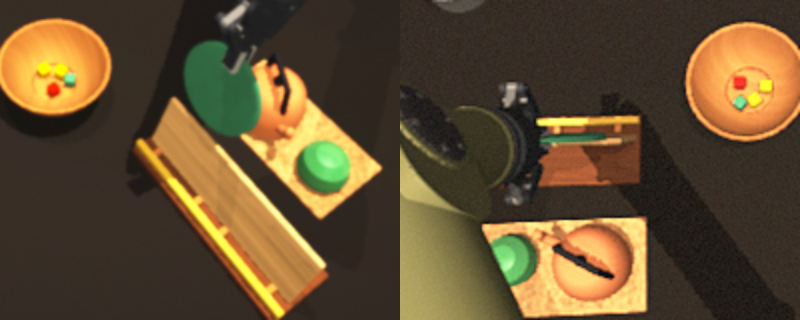

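```bash
python3 -m creep '[[[0.04,0,0.81],0,0],[[0.04,0,0.81],0,0],[[0.04,0,0.81],0,0],[[0.04,0,0.81],0,0],[[0.03,0,0.6],0,0],[[0.03,0,0.3],0,0],[[0,0,0.2],0,0],[[0,0,0],0,0]]';  python3 -c "
from plan import *
to(np.array([570.9,250.7,71])-40*dz())"
```

```text
time: 90.62
eef_pos: [558.0, 251.2, 122.2]
tool_rot: [0.709, 0.694, 0.097, 0.083]
force: [-0.8, -0.7, -0.6]
gripper_width: 0.074
grasp_force: 61.1
go [561.0, 250.0, 110.0] 1 x [-0.05, -0.02, 0.51]
```

```bash
python3 -m creep '[[[-0.03,0,0.15],0,0],[[-0.02,0,0.12],0,0],[[0,0,0],0,0]]'; python3 -m creep '[[[0,0,0.12],0,0],[[0,0,0.08],0,0],[[0,0,0],0,0]]'
```

```text
time: 91.0
eef_pos: [559.5, 249.7, 115.3]
tool_rot: [0.709, 0.694, 0.097, 0.083]
force: [-0.1, -0.2, -0.4]
gripper_width: 0.075
grasp_force: 61.1
time: 91.38
eef_pos: [560.7, 250.0, 110.4]
tool_rot: [0.709, 0.694, 0.097, 0.083]
force: [0.6, 0.1, -1.3]
gripper_width: 0.075
grasp_force: 61.1
```

```bash
python3 -m creep '[[[0,0,0.06],0,0],[[0,0,0],0,0],[[0,0,0],0,0]]'; python3 -m creep '[[[0,0,0.04],0,0],[[0,0,0],0,0],[[0,0,0],0,0]]'
```

```text
time: 91.75
eef_pos: [561.4, 250.2, 109.6]
tool_rot: [0.709, 0.694, 0.098, 0.083]
force: [-1.0, 0.1, 2.2]
gripper_width: 0.076
grasp_force: 61.5
time: 92.12
eef_pos: [561.8, 250.4, 109.5]
tool_rot: [0.709, 0.694, 0.098, 0.083]
force: [-3.1, -1.5, 7.1]
gripper_width: 0.078
grasp_force: 62.3
```

```bash
python3 -m creep '[[[0,0,0],0,12],[[0,0,0],0,16],[[0,0,0],0,20],[[0,0,0],0,26],[[0,0,0],0,26],[[0,0,0],0,26]]'; python3 -m creep '[[[0,0,-0.3],0,26],[[0,0,-0.6],0,26],[[0,0,-1],0,26],[[0,0,-1],0,26],[[0,0,-1],0,26],[[0,0,-1],0,26],[[0,0,-1],0,26],[[0,0,-1],0,26]]'; python3 -m creep '[[[0,1,-0.7],0,26],[[0,1,-0.7],0,26],[[0,1,-0.7],0,26],[[0,1,-0.7],0,26],[[0,0,0],0,26],[[0,0,0],0,26],[[0,0,0],0,26],[[0,0,0],0,26]]' ; python3 -c "
from plan import *
from h import *
im,D=snap('scene','s13'); im2,D2=snap('top','t13'); bowl('t13')
W=cloud('top',D2); hs=cv2.cvtColor(im2,cv2.COLOR_RGB2HSV); m=(hs[...,0]>60)&(hs[...,0]<95)&(hs[...,1]>90)&(W[...,2]>30)&(W[...,2]<140)&(W[...,0]>520)&(W[...,1]>150)&(W[...,1]<350); w=W[m]; print(len(w),np.percentile(w,[1,50,99],axis=0).round(1).tolist())
z=w[:,2]; k=np.polyfit(z,w[:,0],1); print('x vs z slope',k)
o=np.hstack([cv2.resize(im[200:400,260:510],(400,320)),cv2.resize(im2[130:290,120:320],None,fx=2,fy=2)]);cv2.imwrite('pics/v13.png',o[:,:,::-1])"
```

```text
time: 92.88
eef_pos: [561.5, 250.1, 108.3]
tool_rot: [0.709, 0.694, 0.097, 0.083]
force: [0.3, 0.3, 0.1]
gripper_width: 0.304
grasp_force: 0.0
time: 93.88
eef_pos: [517.3, 247.3, 277.4]
tool_rot: [0.709, 0.694, 0.098, 0.083]
force: [-0.1, -0.8, 0.2]
gripper_width: 0.309
grasp_force: 0.0
time: 94.88
eef_pos: [596.0, 243.6, 367.5]
tool_rot: [0.709, 0.694, 0.097, 0.083]
force: [0.0, -0.1, 0.4]
gripper_width: 0.304
grasp_force: 0.0
bowl? [33, 41, 62, 59, 562] ((638.4196166992188, 20.34320068359375), 84.54651641845703)
171 [[552.4, 192.4, 75.3], [560.0, 237.0, 114.9], [574.5, 298.7, 128.4]]
x vs z slope [-3.28074505e-01  5.97239097e+02]
```

View pics/v13.png

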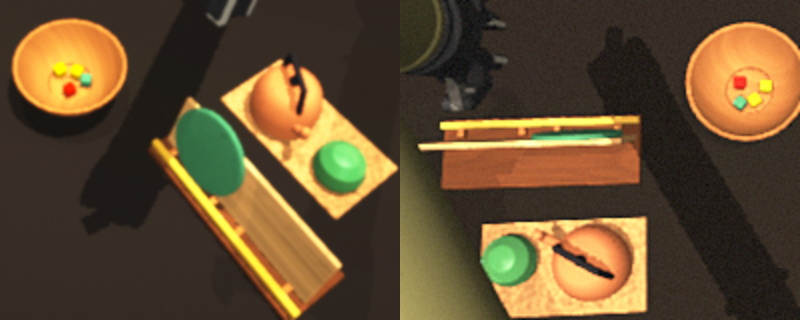

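```bash
python3 -c "
from plant import r
print(r.sign_off())"
```

```text
the job is handed in; nothing more can be done
None
```

The job is handed in: all four sweets I saw are in the bowl, both empty beakers stand upright on the ledge, and the one plate in the rack (green with a red centre) leans in the -y bay (bay_0) of the easel. The bowl had been knocked a few centimetres aside between the two pours, so I measured it again before the second; I don't have the judge's result, as sign-off returned none.

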